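# Clear the shelf board and set the square on its cutting line

### The job

Get the shelf board ready for marking out: first put every wood offcut lying on and around it into the grey scrap box, then shut the box's blue lid fully. After that stand the T-square on the bench with its stock flush against the board's near edge (the one facing the robot), the blade lying across over the board with its red edge on the pencil line, and leave it there; do not disturb the two bottles or the tape measure.

Things in the scene. Friction and masses are not known exactly. Their poses are not given: they have to be found in the camera images.
- board: Pale wooden shelf board lying flat on the white bench and taped down (it does not move): 110 mm wide (its x) x 360 mm long (its y) x 18 mm thick. Origin: centre of its underside, on the bench. Its near long edge, the one towards the robot, is the upright face at x = -55 mm in its frame.
- mark: Dark pencil line, 4 mm wide, drawn straight across the full width of the board's top. Origin: middle of the line; it runs along its x, which is the board's x.
- square: T-square, about 0.35 kg, stands stably. Aluminium stock 36 (x) x 130 (y) x 24 mm high, front face at x = +18 mm. From it a steel blade, y -15 to +15 mm, z 20 to 24 mm, reaches to x = +138 mm; its edge at y = +15 mm is red. Blue grip on the stock: 18 (x) x 40 (y) mm, z 24 to 66 mm, centred at x = -4, y = 0. Origin: centre of the stock's underside. The blade passes 2 mm above the board.
- square_face_left (a point): Point on the stock's front face at its end y = +65 mm, 9 mm above the stock's underside.
- square_face_right (a point): Point on the stock's front face at its end y = -65 mm, 9 mm above the stock's underside.
- square_red (a point): Point on the red edge of the blade (x = +75, y = +15 mm, z = 24 mm in the square's frame).
- scrapbox: Grey open-topped plastic scrap box fixed to the bench, outside 170 mm (x) x 210 mm (y) x 110 mm high, walls 5 mm. Origin: centre of its underside. Its blue lid is hinged along its +x upper rim (the side away from the board, to the robot's left) and stands open at the start.
- scrapbox_in (a point): Centre of the scrap box's inner floor, axes as the box.
- scraplid (a joint): Angle of the scrap box's blue lid (rad): 0 shut, grows as it opens up and away, at most 1.9. Stiff hinge: the lid stays where left; a push of a few N at its free edge moves it. Flat plate 170 mm from hinge to free edge, 210 mm along the hinge, 8 mm thick; shut, its top is 118 mm above the bench. A black knob stands 35 mm out of its outer face.
- scraplid_hinge (a point): Middle of the lid's hinge line, which runs along the box's y.
- scraplid_handle (a point): Grip point of the lid's knob, 35 mm out from the lid's outer face, 140 mm from the hinge line.
- dosing_a: Bystander: white dosing bottle with a red cap, 56 mm diameter, 150 mm tall. Origin: centre of its base.
- dosing_b: Bystander: green dosing bottle with a white cap, 56 mm diameter, 140 mm tall. Origin: centre of its base.
- tape: Bystander: yellow tape measure case, 70 x 65 x 38 mm. Origin: centre of its underside.
- offcut0: Offcut: brown pine block 80 mm (x) x 40 mm (y) x 30 mm (z), about 60 g, lying on the board or on the bench beside it; may be absent. Origin: centre of its underside.
- offcut1: Offcut: pale pine block 70 mm (x) x 45 mm (y) x 28 mm (z), about 60 g, lying on the board or on the bench beside it; may be absent. Origin: centre of its underside.
- offcut2: Offcut: brown pine block 85 mm (x) x 36 mm (y) x 36 mm (z), about 60 g, lying on the board or on the bench beside it; may be absent. Origin: centre of its underside.
- offcut3: Offcut: plywood block 75 mm (x) x 40 mm (y) x 28 mm (z), about 60 g, lying on the board or on the bench beside it; may be absent. Origin: centre of its underside.
- offcut4: Offcut: dark brown wood block 65 mm (x) x 45 mm (y) x 34 mm (z), about 60 g, lying on the board or on the bench beside it; may be absent. Origin: centre of its underside.
- offcut5: Offcut: plywood block 78 mm (x) x 38 mm (y) x 32 mm (z), about 60 g, lying on the board or on the bench beside it; may be absent. Origin: centre of its underside.
Mind the look-alikes: they are no part of the job. What is shaped like the offcut3 but orange or turquoise is not meant.

How it is judged:
On the way, in this order (a step that is already met when the one before it is completed fails the run):
1. every offcut is in the scrap box (x of offcut0 in the frame of scrapbox_in between -0.085 and 0.085 m and y of offcut0 in the frame of scrapbox_in between -0.105 and 0.105 m and z of offcut0 in the frame of scrapbox_in between -0.01 and 0.105 m and x of offcut1 in the frame of scrapbox_in between -0.085 and 0.085 m and y of offcut1 in the frame of scrapbox_in between -0.105 and 0.105 m and z of offcut1 in the frame of scrapbox_in between -0.01 and 0.105 m and x of offcut2 in the frame of scrapbox_in between -0.085 and 0.085 m and y of offcut2 in the frame of scrapbox_in between -0.105 and 0.105 m and z of offcut2 in the frame of scrapbox_in between -0.01 and 0.105 m and x of offcut3 in the frame of scrapbox_in between -0.085 and 0.085 m and y of offcut3 in the frame of scrapbox_in between -0.105 and 0.105 m and z of offcut3 in the frame of scrapbox_in between -0.01 and 0.105 m and x of offcut4 in the frame of scrapbox_in between -0.085 and 0.085 m and y of offcut4 in the frame of scrapbox_in between -0.105 and 0.105 m and z of offcut4 in the frame of scrapbox_in between -0.01 and 0.105 m and x of offcut5 in the frame of scrapbox_in between -0.085 and 0.085 m and y of offcut5 in the frame of scrapbox_in between -0.105 and 0.105 m and z of offcut5 in the frame of scrapbox_in between -0.01 and 0.105 m), for 0.2 s.
2. the scrap box's lid is shut on them (all of step 1 and value of joint scraplid below 0.06 rad), for 0.2 s.
3. the square's stock is flush on the board's near edge, its red edge on the pencil line (x of square_face_left in the frame of board between -0.058 and -0.052 m and x of square_face_right in the frame of board between -0.058 and -0.052 m and y of square_red in the frame of mark between -0.006 and 0.006 m and angle between square's own z axis and vertical below 0.04 rad and height (world z) of square below 0.005 m and angle between the x axis of square and the x axis of board, either way round below 0.03 rad and linear speed of square below 0.01 m/s), for 0.2 s.
At the end, for the whole second after the job is handed in: Every offcut lies in the scrap box and its lid is shut (within 0.06 rad). The square stands flat on the bench at rest, both ends of its stock's front face within 3 mm of the board's near edge, square to it within 0.03 rad, and the red edge within 6 mm of the middle of the pencil line (all of step 2 and all of step 3); the robot touches nothing.
It fails at once if the white bottle is knocked away from its place (more than 30 mm) or over (distance of dosing_a from where it was at the start of the episode above 0.03 m or angle between dosing_a's own z axis and vertical above 0.5 rad).
It fails at once if the green bottle is knocked away from its place (more than 30 mm) or over (distance of dosing_b from where it was at the start of the episode above 0.03 m or angle between dosing_b's own z axis and vertical above 0.5 rad).
It fails at once if the tape measure is knocked away from its place (more than 30 mm) or over (distance of tape from where it was at the start of the episode above 0.03 m or angle between tape's own z axis and vertical above 0.5 rad).
Of offcut0, offcut1, offcut2, offcut3, offcut4, offcut5 only 4 to 6 are there at a start; the rules pass over those that are not, and their reading is None.
At some moment in a run one of offcut0, offcut1, offcut2, offcut3, offcut4, offcut5, square may be knocked a few centimetres aside while the robot is not near it.
Once in a run the grip may slacken for a moment while it holds something.
It also fails if it takes over 210 s, if anything falls off the work surface, if the arm or the gripper's body presses on something with over 40 N, if the wrist force passes 120 N, or if a joint passes its speed limit or range.

### The arm

A 6-joint arm with a two-finger parallel gripper is mounted at the origin on the work surface. World frame = base frame: x ahead of the robot, y to its left, z up, the work surface at z = 0. Lengths are in m, angles in rad, forces in N, time in s.
With the tool pointing down it reaches from about 0.375 to 0.9 m from the base axis. Payload 3.1 kg.
Tool frame: the origin (TCP) lies at the very end of the fingers, on their centre line; the grasp point (between the pads) lies 19 mm behind it; z points along the fingers, y is the line along which they close (so a half turn about z gives the same grasp; the last joint's range is limited). The gripper opens to 85 mm and grips with 20 to 120 N. Pads are 22 mm wide; open, the fingers measure 114 mm over their backs; the gripper's body (76 mm by 85 mm) begins 54 mm behind the grasp point. The pads swing forward as they close: fully open they stand 13 mm farther back than shut.
Start: joints at [-1.524, 0.527, 1.433, -0, 1.181, -0.178], TCP at [0.139, -0.609, 0.231] pointing down, gripper open.
Joint ranges: [-3.08, 3.08], [-0.75, 2.2], [0.22, 2.44], [-1.43, 4.57], [0, 2.65], [-2.85, 2.85]. Speed limits (rad/s): [2.79, 2.79, 3.14, 3.14, 3.14, 3.14].

### API

Orientations are given as a unit quaternion [x, y, z, w].
In Python, from station import manip, vision gives the robot as it stands.
- The arm moves only by the tool drive_tool, never from a script. Its argument "deltas" is a list that holds one entry, the list of rows, each a list of 4 numbers: the shift along the tool's x, y, z in mm, then the turn about the tool's z in rad. A call has 1 to 5 rows; each row is the pose to reach, as a shift and turn from the pose commanded when the call began, along the tool's axes at that moment; what a row does not reach only later rows make up. A row lasts 1/12 s, in which the tool goes at most 41.7 mm and 7.16 degrees, less where a joint would pass 70% of its speed; a pose out of reach is approached as far as the arm can. A call with a gripper value outside its range is refused whole. "jaw" is the finger opening in mm, from 0 to 85.4, set as the call begins (left out, the last holds). The fingers move at their own pace and stop on an object; "force" is the grip in N (left out, the last holds). Time passes only in rows, so rows that repeat a pose let the fingers close. It gives the time, the measured TCP pose, the force, the opening and the grip force at its end, in the units of the state.
- manip.sense(): the state, without advancing time (a new reading comes with each control period).
- vision.snapshot(name): name is "scene" or "side" or "wrist"; returns the picture (420x560x3 uint8, red, green, blue); there is no depth.
- vision.camera_model(name): a dict with "camera_matrix" (3x3 intrinsics, pixels), "rvec" (rotation vector, rad) and "tvec" (3), from world to camera coordinates, as OpenCV has them. Camera axes: x right, y down, z forward; pixel columns grow to the right and rows downward; lengths in m; the calibration is good to about 2 mm. A picture is of the moment at which its call begins: read the wrist's pose just before it. camera_model takes no time and is no camera call; for the wrist camera it gives the pose at the moment of the call.
- manip.sign_off(): hands the job in; it is judged then, once.
The state is a dict: "t": time; "q": joint angles; "qd": joint speeds; "tau": joint torques, N m; "tcp_pos": TCP position; "tool_rot": TCP orientation; "force": force on the tool from outside, world axes, zero at the start; "ft_torque": the same for the moment, N m; "finger_gap": opening from 0.0 (shut) to 1.0 (fully open); "gripper_force": force on a finger pad.
Only numpy, scipy, OpenCV 4.12 (cv2) and the standard library are available. Lean on these libraries where they do the work, as an engineer would, in place of code of your own. Each camera call takes 0.05 s, during which the arm holds its last target. There are 200 camera calls.

## Working session

There is one attempt and no reset: what is moved stays moved. The work goes in short steps, Python scripts to look and compute and a tool call to move; the robot and the scene stay as the last step left them, time stands still between calls to the robot, and variables do not carry over. Pictures are saved under pics/ and viewed, at most 14 in all, crops included, and the job is handed in when it is done.

Besides the shell and the picture viewer there is one more tool, called after "Call:" as a command line: name --argument value ..., lists and objects as JSON in quotes. drive_tool: Moves the arm, as the interface text tells. Its arguments: {"type":"object","properties":{"deltas":{"type":"array"},"jaw":{"type":"number"},"force":{"type":"number"}},"required":["deltas"]}

```bash
ls; mkdir -p pics; python3 - <<'E'
from station import manip, vision
import cv2, numpy as np
for n in("scene","side","wrist"):
    im=vision.snapshot(n); cv2.imwrite(f"pics/{n}0.png",im[:,:,::-1])
    m=vision.camera_model(n); R=cv2.Rodrigues(np.array(m["rvec"]))[0]
    print(n,np.round(m["camera_matrix"],1).tolist(),np.round(-R.T@np.array(m["tvec"]).ravel(),3),np.round(R[2],2))
print(manip.sense())
E
```

```text
pics
scene [[504.4, 0.0, 278.8], [0.0, 504.4, 205.6], [0.0, 0.0, 1.0]] [1.365 0.027 1.138] [-0.61 -0.02 -0.79]
side [[506.9, 0.0, 280.9], [0.0, 506.9, 211.5], [0.0, 0.0, 1.0]] [-0.099  0.952  1.102] [ 0.44 -0.64 -0.64]
wrist [[357.0, 0.0, 280.7], [0.0, 357.0, 207.4], [0.0, 0.0, 1.0]] [ 0.206 -0.594  0.373] [-0.27 -0.06 -0.96]
{'t': 0.15, 'q': array([-1.52453408e+00,  5.28273009e-01,  1.43360627e+00,  1.85171463e-05,
        1.18145062e+00, -1.78519323e-01]), 'qd': array([-0.00121695, -0.00056791, -0.00437857,  0.00110841, -0.00036584,
       -0.00151239]), 'tau': array([ 5.40151791e-05, -4.42744839e+01, -1.78275901e+01, -3.49682250e-04,
        5.63251800e-03, -8.73777509e-06]), 'tcp_pos': array([ 0.13930401, -0.60870224,  0.23054646]), 'tool_rot': array([ 9.93690822e-01,  1.12150777e-01,  6.59428159e-05, -8.66159126e-04]), 'force': array([0.50620819, 0.17067321, 1.39458037]), 'ft_torque': array([-0.01816661, -0.02424519, -0.00928554]), 'gripper_force': 0.0, 'finger_gap': 1.0000060249573655}
```

View pics/scene0.png

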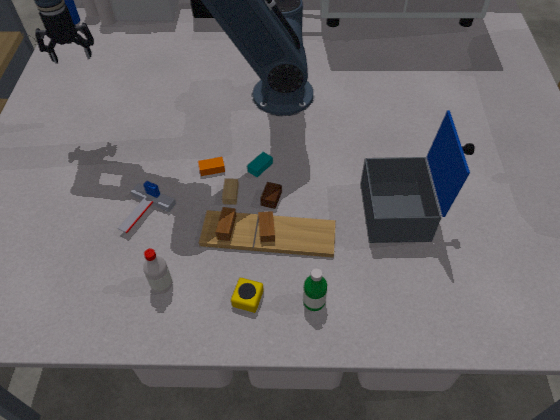

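View pics/side0.png

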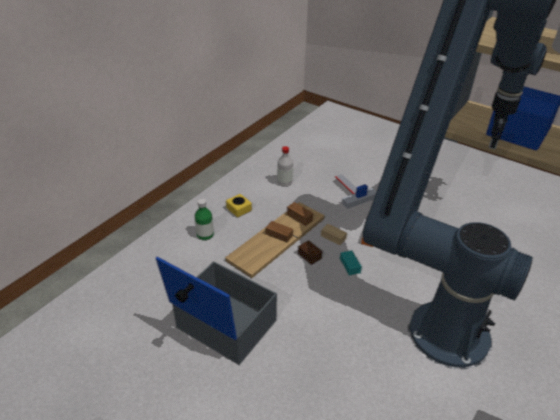

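The scene view shows these offcuts: brown at (227,223) and (266,228) on the board, plywood/pale at (231,190), dark brown at (271,195). Look-alikes to leave: orange (211,166) and turquoise (260,164). The square is at (150,205), the white bottle at (157,272), the tape at (247,294), the green bottle at (315,290) and the box at (398,200) with its lid open. A close crop will check the choice.

```bash
cat > h.py <<'E'
from station import manip, vision
import cv2, numpy as np
from scipy.spatial.transform import Rotation as Ro
def cam(n):
    m=vision.camera_model(n); return np.array(m["camera_matrix"]),cv2.Rodrigues(np.array(m["rvec"]))[0],np.array(m["tvec"]).ravel()
def plane(c,uv,z):
    K,R,t=c; uv=np.atleast_2d(uv).astype(float); o=-R.T@t
    d=(np.c_[uv,np.ones(len(uv))]@np.linalg.inv(K).T)@R
    return o+d*((z-o[2])/d[:,2])[:,None]
def proj(c,P):
    K,R,t=c; p=(np.atleast_2d(P)@R.T+t)@K.T; return p[:,:2]/p[:,2:]
def tri(c1,u1,c2,u2):
    P=lambda c:c[0]@np.c_[c[1],c[2]]
    X=cv2.triangulatePoints(P(c1),P(c2),np.array(u1,float).reshape(2,1),np.array(u2,float).reshape(2,1)); return (X[:3]/X[3]).ravel()
def delta(x,y,z,yaw=None):
    "tool-axis shift (mm) from measured pose to target TCP; yaw= wanted world angle of the tool's closing line (deg)"
    s=manip.sense(); R=Ro.from_quat(s["tool_rot"]).as_matrix()
    d=R.T@(np.array([x,y,z])-s["tcp_pos"])*1000
    turn=None
    if yaw is not None:
        v=R.T@[np.cos(np.radians(yaw)),np.sin(np.radians(yaw)),0]
        turn=np.arctan2(-v[0],v[1]); turn=(turn+np.pi/2)%np.pi-np.pi/2
    print("tcp",s["tcp_pos"].round(4),"delta",d.round(1),"turn",None if turn is None else round(turn,3),"q6",s["q"][5].round(2))
E
python3 - <<'E'
from h import *
im=cv2.imread("pics/scene0.png"); si=cv2.imread("pics/side0.png")
a=cv2.resize(im[140:320,110:350],None,fx=3.2,fy=3.2,interpolation=cv2.INTER_CUBIC)
cv2.imwrite("pics/crop_scene.png",a)
c=cam("scene")
hsv=cv2.cvtColor(im,cv2.COLOR_BGR2HSV)
for name,lo,hi,z in [("red",(0,150,90),(8,255,255),.024),("blue",(105,150,60),(125,255,255),.066),("green",(45,120,40),(80,255,255),.1),("yellow",(24,180,120),(32,255,255),.038)]:
    cs,_=cv2.findContours(cv2.inRange(hsv,lo,hi),cv2.RETR_EXTERNAL,cv2.CHAIN_APPROX_SIMPLE)
    for k in cs:
        if cv2.contourArea(k)>20:
            r=cv2.minAreaRect(k); print(name,np.round(r[0]),np.round(r[1]),plane(c,r[0],z).round(3))
for n,uv,z in [("bnl",(208,211),.018),("bnr",(336,220),.018),("bfr",(334,255),.018),("bfl",(200,248),.018)]: print(n,plane(c,uv,z).round(3))
E
```

```text
red [149. 253.] [ 8. 10.] [[ 0.663 -0.342  0.024]]
blue [151. 189.] [18. 12.] [[ 0.48  -0.358  0.066]]
blue [448. 163.] [101.  37.] [[0.378 0.475 0.066]]
blue [73. 11.] [25.  8.] [[-0.412 -0.821  0.066]]
green [315. 287.] [22. 22.] [[0.799 0.085 0.1  ]]
yellow [246. 292.] [25. 26.] [[ 0.781 -0.079  0.038]]
bnl [[ 0.52  -0.203  0.018]]
bnr [[0.547 0.152 0.018]]
bfr [[0.66  0.141 0.018]]
bfl [[ 0.642 -0.211  0.018]]
```

View pics/crop_scene.png

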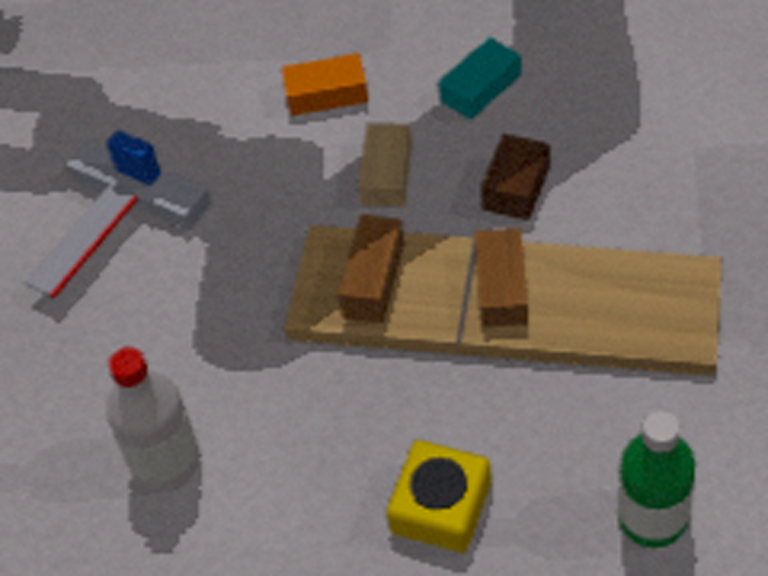

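The crop confirms it: four offcuts (plywood, dark brown, and two brown on the board). The orange and turquoise blocks are decoys, and the pencil line crosses the board at crop x≈468. Next I move the wrist over the board for a precise view.

```bash
python3 - <<'E'
from h import *
delta(.5,-.08,.36,yaw=-90)
c=cam("scene")
print(plane(c,[(364,159),(371,223),(436,215),(430,157)],.11).round(3))
print(plane(c,[(446,114),(466,168)],.25).round(3))
E
```

```text
tcp [ 0.1393 -0.6087  0.2305] delta [ 469.5 -435.2 -128.6] turn 0.225 q6 -0.18
[[0.405 0.23  0.11 ]
 [0.623 0.229 0.11 ]
 [0.597 0.395 0.11 ]
 [0.396 0.412 0.11 ]]
[[0.377 0.426 0.25 ]
 [0.563 0.438 0.25 ]]
```

Call:
drive_tool --deltas '[[[29, -27, -8, 0], [58, -54, -16, 0], [87, -81, -24, 0], [116, -108, -32, 0], [145, -135, -40, 0]]]'

```text
t: 0.57
tcp_pos: [0.2511, -0.4435, 0.2713]
tool_rot: [0.994, 0.112, 0.0, -0.0]
force: [0.9, 0.1, 0.1]
finger_gap: 1.002
gripper_force: 0.0
```

Call:
drive_tool --deltas '[[[29, -27, -8, 0], [58, -54, -16, 0], [87, -81, -24, 0], [116, -108, -32, 0], [145, -135, -40, 0]]]'

```text
t: 0.98
tcp_pos: [0.3624, -0.2795, 0.3116]
tool_rot: [0.994, 0.112, -0.0, -0.0]
force: [1.2, 0.2, 0.7]
finger_gap: 0.999
gripper_force: 0.0
```

Call:
drive_tool --deltas '[[[29, -27, -8, 0], [58, -54, -16, 0], [87, -81, -24, 0], [116, -108, -32, 0], [145, -135, -40, 0]]]'

```text
t: 1.4
tcp_pos: [0.4736, -0.1155, 0.3517]
tool_rot: [0.994, 0.112, -0.0, 0.0]
force: [0.9, -1.0, 0.9]
finger_gap: 1.001
gripper_force: 0.0
```

Call:
drive_tool --deltas '[[[17, -15, -4, 0], [34, -30, -8, 0], [34, -30, -8, 0.11], [34, -30, -8, 0.225], [34, -30, -8, 0.225]]]'

```text
t: 1.82
tcp_pos: [0.4995, -0.0799, 0.359]
tool_rot: [1.0, -0.0, -0.0, -0.0]
force: [0.2, -0.1, -0.1]
finger_gap: 0.999
gripper_force: 0.0
```

```bash
python3 - <<'E'
from h import *
delta(.5,-.08,.36,yaw=-90)
np.save("pics/c1.npy",np.array(cam("wrist"),dtype=object),allow_pickle=True)
cv2.imwrite("pics/w1.png",vision.snapshot("wrist")[:,:,::-1])
E
```

```text
tcp [ 0.4995 -0.0799  0.359 ] delta [ 0.5  0.1 -1. ] turn -0.001 q6 1.19Traceback (most recent call last):
  File "<stdin>", line 3, in <module>
ValueError: could not broadcast input array from shape (3,3) into shape (3,)
```

```bash
python3 - <<'E'
from h import *
import pickle
pickle.dump(cam("wrist"),open("pics/c1.pkl","wb"))
im=vision.snapshot("wrist")[:,:,::-1]
cv2.imwrite("pics/w1.png",im); cv2.imwrite("pics/w1b.png",cv2.resize(im,(784,588),interpolation=cv2.INTER_CUBIC))
E
```

```text
(no output)
```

View pics/w1b.png

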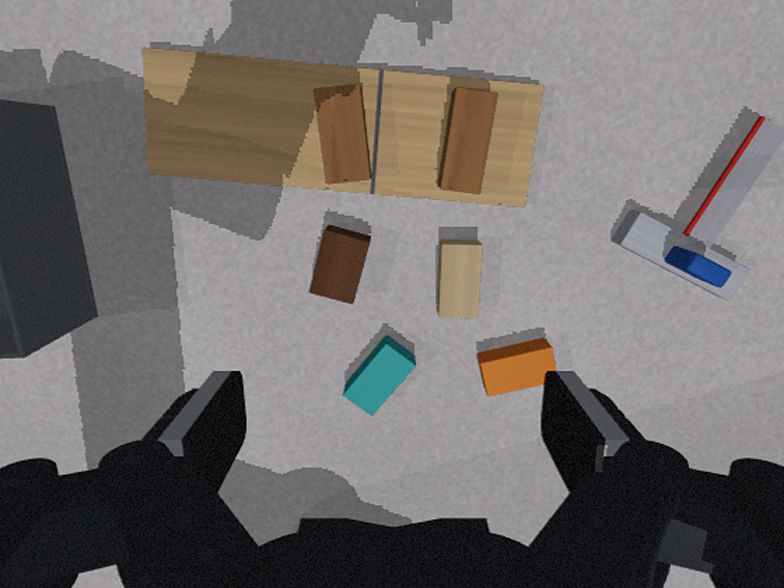

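```bash
python3 - <<'E'
from h import *
import pickle
c=pickle.load(open("pics/c1.pkl","rb"))
Q={"A":([(318,97),(360,88),(371,180),(327,184)],.051),"B":([(458,88),(497,93),(478,194),(442,188)],.051),
"dark":([(324,230),(370,239),(354,302),(310,292)],.034),"ply":([(440,242),(482,242),(480,318),(438,316)],.030),
"board":([(143,48),(543,84),(525,206),(147,174)],.018),"mark":([(381,70),(374,193)],.018),
"sqstock":([(635,209),(745,268),(733,297),(614,242)],.024),"sqred":([(763,118),(686,234)],.024),"teal":([(389,336),(415,362),(373,414),(344,392)],.028),"orange":([(480,362),(548,346),(554,382),(489,395)],.028)}
for n,(p,z) in Q.items():
    P=plane(c,np.array(p)/1.4,z)[:,:2]; e=np.diff(np.r_[P,P[:1]],axis=0)
    L=np.linalg.norm(e,axis=1); a=np.degrees(np.arctan2(e[:,1],e[:,0]))
    print(n,"ctr",P.mean(0).round(4),"L",(L*1000).round(),"ang",a.round(1))
c=cam("scene"); s=cam("side")
E
```

```text
A ctr [ 0.5767 -0.038 ] L [36. 76. 39. 72.] ang [ -78.8 -173.7   95.1    4. ]
B ctr [ 0.5735 -0.1455] L [33. 85. 33. 83.] ang [-96.8 171.8  80.7  -7.8]
dark ctr [ 0.4595 -0.0287] L [44. 64. 44. 63.] ang [-101.2  165.2   76.6  -14.7]
ply ctr [ 0.4446 -0.1454] L [40. 77. 42. 74.] ang [-9.000e+01 -1.787e+02  8.710e+01 -1.000e-01]
board ctr [ 0.5845 -0.0322] L [357. 109. 360. 109.] ang [-94.8 175.6  85.2  -5.8]
mark ctr [ 0.5816 -0.0658] L [109. 109.] ang [176.1  -3.9]
sqstock ctr [ 0.4688 -0.3618] L [129.  30. 137.  36.] ang [-116.5  168.1   66.1  -26.9]
sqred ctr [ 0.5418 -0.3883] L [118. 118.] ang [153.5 -26.5]
teal ctr [ 0.3411 -0.0666] L [39. 74. 40. 78.] ang [-136.9  143.7   49.4  -37.1]
orange ctr [ 0.3468 -0.2087] L [71. 41. 68. 39.] ang [ -75.5 -166.5  102.6   16.6]
```

The view shows the offcuts at these (784-wide) pixels: brown A (344,137), brown B (469,141), dark (340,264) and plywood (460,280). The mark runs (381,70)–(374,193) and the square is at (680,250). The sizes match offcut0, offcut2, offcut4 and offcut3, and the board measures 359×109. I take the plywood first.

Call:
drive_tool --deltas '[[[-14, 16, 20, 0], [-28, 32, 60, 0], [-42, 49, 100, 0], [-55, 65, 140, 0], [-55, 65, 180, 0]]]' --jaw 85 --force 60

```text
t: 2.28
tcp_pos: [0.4441, -0.1471, 0.1872]
tool_rot: [1.0, 0.0, 0.001, 0.001]
force: [1.1, -0.3, -0.3]
finger_gap: 0.992
gripper_force: 0.0
```

Call:
drive_tool --deltas '[[[0, 0, 40, 0], [0, 0, 80, 0], [0, 0, 120, 0], [0, 0, 155, 0], [0, 0, 174, 0]]]'

```text
t: 2.7
tcp_pos: [0.4434, -0.1447, 0.0102]
tool_rot: [1.0, 0.001, -0.002, -0.001]
force: [0.8, -0.8, -0.2]
finger_gap: 0.995
gripper_force: 0.0
```

Call:
drive_tool --deltas '[[[0, 0, 0, 0], [0, 0, 0, 0], [0, 0, 0, 0], [0, 0, 0, 0], [0, 0, 0, 0]]]' --jaw 20

```text
t: 3.12
tcp_pos: [0.4462, -0.1457, 0.0155]
tool_rot: [1.0, 0.0, 0.002, 0.001]
force: [0.1, -0.2, 0.4]
finger_gap: 0.449
gripper_force: 60.5
```

Call:
drive_tool --deltas '[[[0, 0, -40, 0], [0, 0, -80, 0], [0, -20, -118, 0], [5, -50, -145, 0], [7, -85, -165, 0]]]'

```text
t: 3.53
tcp_pos: [0.4543, -0.0608, 0.1829]
tool_rot: [1.0, -0.001, 0.004, 0.002]
force: [1.7, -0.3, -1.3]
finger_gap: 0.448
gripper_force: 60.7
```

Call:
drive_tool --deltas '[[[0, -40, -5, 0], [0, -80, -10, 0], [0, -120, -20, 0], [5, -160, -25, 0], [10, -200, -25, 0]]]'

```text
t: 3.95
tcp_pos: [0.4624, 0.1421, 0.2065]
tool_rot: [1.0, 0.0, 0.003, -0.0]
force: [0.7, -1.1, -1.0]
finger_gap: 0.448
gripper_force: 60.7
```

Call:
drive_tool --deltas '[[[0, -40, 0, 0], [0, -80, 0, 0], [0, -120, 0, 0], [0, -155, 0, 0], [0, -155, 0, 0]]]'

```text
t: 4.37
tcp_pos: [0.4621, 0.3011, 0.2055]
tool_rot: [1.0, 0.003, 0.002, -0.002]
force: [-0.0, -0.2, -0.8]
finger_gap: 0.452
gripper_force: 60.7
```

```bash
python3 - <<'E'
from h import *
import pickle
delta(.46,.30,.09,yaw=-90)
c=cam("wrist"); pickle.dump(c,open("pics/c2.pkl","wb"))
cv2.imwrite("pics/w2.png",vision.snapshot("wrist")[:,:,::-1])
E
```

```text
tcp [0.4621 0.3011 0.2055] delta [ -2.7   1.6 115.5] turn 0.006 q6 1.94
```

View pics/w2.png

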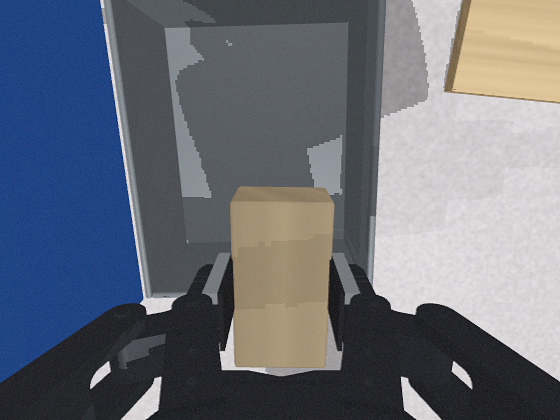

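The block is held over the box. The near rim runs (145,297)–(370,290), the right rim is at column ~378, the left rim at ~(107,0)–(148,297), and the inner floor corners are at (188,242) and (343,232).

```bash
python3 - <<'E'
from h import *
import pickle
c=pickle.load(open("pics/c2.pkl","rb"))
print("rim",plane(c,[(144,298),(104,0),(385,0),(372,298)],.11).round(3).tolist())
print("floor",plane(c,[(188,242),(166,28),(348,23),(343,232)],.005).round(3).tolist())
E
```

```text
rim [[0.393, 0.403, 0.11], [0.592, 0.408, 0.11], [0.592, 0.24, 0.11], [0.394, 0.233, 0.11]]
floor [[0.397, 0.396, 0.005], [0.597, 0.403, 0.005], [0.602, 0.244, 0.005], [0.409, 0.238, 0.005]]
```

Call:
drive_tool --deltas '[[[0, 0, 40, 0], [0, 0, 80, 0], [0, 0, 110, 0], [0, 0, 130, 0], [0, 0, 132, 0]]]'

```text
t: 4.83
tcp_pos: [0.4595, 0.2927, 0.0689]
tool_rot: [1.0, -0.001, -0.003, 0.002]
force: [-0.8, -0.2, -1.0]
finger_gap: 0.449
gripper_force: 60.7
```

Call:
drive_tool --deltas '[[[0, 0, 0, 0], [0, 0, 0, 0], [0, 0, -10, 0], [0, 0, -50, 0], [0, 0, -90, 0]]]' --jaw 62

```text
t: 5.25
tcp_pos: [0.4616, 0.2945, 0.1635]
tool_rot: [1.0, -0.0, -0.001, 0.0]
force: [1.3, 0.6, -0.6]
finger_gap: 0.726
gripper_force: 0.0
```

Call:
drive_tool --deltas '[[[0, 0, -40, 0], [0, 30, -60, 0], [0, 70, -60, 0], [0, 110, -60, 0], [0, 150, -60, 0]]]'

```text
t: 5.67
tcp_pos: [0.4628, 0.1439, 0.2252]
tool_rot: [1.0, 0.001, 0.003, -0.0]
force: [0.1, -0.4, -0.1]
finger_gap: 0.73
gripper_force: 0.0
```

Call:
drive_tool --deltas '[[[0, 40, 0, 0.1], [0, 80, 0, 0.2], [0, 120, 0, 0.23], [0, 160, 20, 0.23], [0, 180, 40, 0.23]]]' --jaw 85

```text
t: 6.08
tcp_pos: [0.4647, -0.0391, 0.1853]
tool_rot: [0.993, -0.116, 0.005, 0.002]
force: [0.6, 0.7, -0.3]
finger_gap: 0.993
gripper_force: 0.0
```

```bash
python3 - <<'E'
from h import *
delta(.4595,-.0287,.005,yaw=77)
cv2.imwrite("pics/w3.png",vision.snapshot("wrist")[:,:,::-1])
E
```

```text
tcp [ 0.4647 -0.0391  0.1853] delta [ -9.5  -9.3 180.2] turn -0.005 q6 1.48
```

View pics/w3.png

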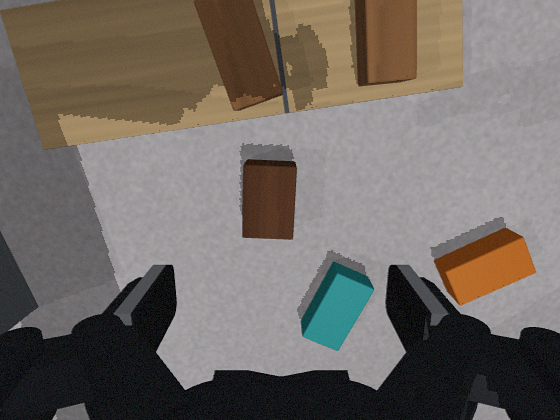

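The dark offcut is at (269,200), square to the jaws. Teal and orange stay clear below it, so I descend and grasp.

Call:
drive_tool --deltas '[[[-5, -5, 40, 0], [-9, -9, 80, 0], [-9, -9, 120, 0], [-9, -9, 155, 0], [-9, -9, 178, 0]]]'

```text
t: 6.55
tcp_pos: [0.4559, -0.0242, 0.003]
tool_rot: [0.993, -0.115, 0.001, 0.0]
force: [1.0, -0.2, 0.1]
finger_gap: 0.996
gripper_force: 0.0
```

Call:
drive_tool --deltas '[[[0, 0, 0, 0], [0, 0, 0, 0], [0, 0, 0, 0], [0, 0, 0, 0], [0, 0, 0, 0]]]' --jaw 20

```text
t: 6.97
tcp_pos: [0.4572, -0.0245, 0.0061]
tool_rot: [0.993, -0.115, 0.003, 0.0]
force: [0.2, -0.8, 8.0]
finger_gap: 0.516
gripper_force: 61.4
```

Call:
drive_tool --deltas '[[[0, 0, -40, 0], [0, 0, -80, 0], [0, 0, -120, 0], [0, 0, -160, 0], [0, 0, -200, 0]]]'

```text
t: 7.38
tcp_pos: [0.4548, -0.0239, 0.207]
tool_rot: [0.993, -0.115, 0.001, 0.0]
force: [0.8, -0.7, -1.3]
finger_gap: 0.514
gripper_force: 65.9
```

```bash
python3 - <<'E'
from h import *
print(manip.sense()["finger_gap"]*85)
delta(.555,.31,.20,yaw=-90)
E
```

```text
43.70658180360016
tcp [ 0.4548 -0.0239  0.207 ] delta [  21.4 -348.     7. ] turn -0.23 q6 1.5
```

Call:
drive_tool --deltas '[[[2, -40, 0, 0], [5, -80, 0, 0], [7, -120, 0, 0], [10, -160, 0, 0], [12, -200, 0, 0]]]'

```text
t: 7.8
tcp_pos: [0.5129, 0.1696, 0.2058]
tool_rot: [0.993, -0.115, 0.002, -0.0]
force: [0.9, -1.1, -0.6]
finger_gap: 0.516
gripper_force: 66.1
```

Call:
drive_tool --deltas '[[[2, -40, 0, -0.1], [5, -80, 0, -0.2], [7, -120, 0, -0.23], [9, -148, 0, -0.23], [9, -148, 0, -0.23]]]'

```text
t: 8.22
tcp_pos: [0.5565, 0.3155, 0.2056]
tool_rot: [1.0, 0.002, 0.003, -0.002]
force: [0.9, -0.1, -0.8]
finger_gap: 0.517
gripper_force: 66.2
```

Call:
drive_tool --deltas '[[[0, 0, 40, 0], [0, 0, 80, 0], [0, 0, 110, 0], [0, 0, 130, 0], [0, 0, 130, 0]]]'

```text
t: 8.63
tcp_pos: [0.5515, 0.308, 0.0702]
tool_rot: [1.0, -0.0, -0.004, 0.002]
force: [-0.5, -0.4, -1.2]
finger_gap: 0.516
gripper_force: 66.0
```

Call:
drive_tool --deltas '[[[0, 0, 0, 0], [0, 0, 0, 0], [0, 0, -10, 0], [0, 0, -50, 0], [0, 0, -90, 0]]]' --jaw 65

```text
t: 9.05
tcp_pos: [0.5546, 0.3095, 0.1654]
tool_rot: [1.0, -0.0, -0.001, 0.0]
force: [1.0, 1.0, 1.0]
finger_gap: 0.758
gripper_force: 0.0
```

Call:
drive_tool --deltas '[[[0, 0, -40, 0], [0, 30, -60, 0], [0, 70, -60, 0], [0, 110, -60, 0], [0, 150, -60, 0]]]'

```text
t: 9.47
tcp_pos: [0.556, 0.1588, 0.2278]
tool_rot: [1.0, 0.001, 0.004, -0.0]
force: [-0.1, -0.5, -0.6]
finger_gap: 0.762
gripper_force: 0.0
```

```bash
python3 - <<'E'
from h import *
delta(.5767,-.038,.027,yaw=96)
cv2.imwrite("pics/w4.png",vision.snapshot("wrist")[:,:,::-1])
cv2.imwrite("pics/s4.png",cv2.resize(vision.snapshot("scene")[130:330,100:460,::-1],None,fx=2.2,fy=2.2))
E
```

```text
tcp [0.556  0.1588 0.2278] delta [ 19.  196.9 200.9] turn -0.103 q6 1.65
```

View pics/s4.png

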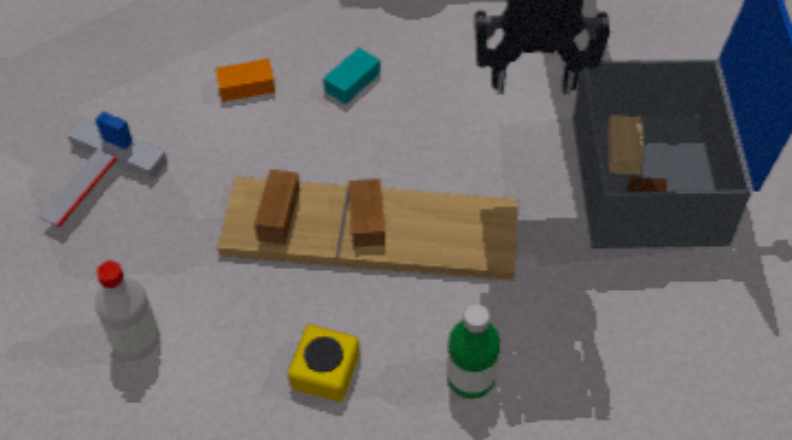

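Both blocks are in the box, with browns A (366,210) and B (277,205) still on the board. A is next.

Call:
drive_tool --deltas '[[[4, 40, 0, 0], [8, 80, 0, 0], [12, 120, 10, -0.05], [16, 160, 25, -0.1], [19, 197, 45, -0.1]]]' --jaw 85

```text
t: 9.98
tcp_pos: [0.5766, -0.0375, 0.1831]
tool_rot: [0.999, 0.051, 0.004, 0.001]
force: [-0.2, 0.2, -0.8]
finger_gap: 0.997
gripper_force: 0.0
```

```bash
python3 - <<'E'
from h import *
c=cam("wrist"); im=vision.snapshot("wrist")[:,:,::-1]; cv2.imwrite("pics/w5.png",im)
hsv=cv2.cvtColor(im.copy(),cv2.COLOR_BGR2HSV)
m=cv2.inRange(hsv,(5,110,50),(14,255,190)); 
m=cv2.morphologyEx(m,cv2.MORPH_OPEN,np.ones((5,5)))
for k in cv2.findContours(m,cv2.RETR_EXTERNAL,cv2.CHAIN_APPROX_SIMPLE)[0]:
    if cv2.contourArea(k)>600:
        b=cv2.boxPoints(cv2.minAreaRect(k)); P=plane(c,b,.049)[:,:2]; e=np.diff(P,axis=0)
        print(b.mean(0).round(),P.mean(0).round(4),np.linalg.norm(e,axis=1).round(3),np.degrees(np.arctan2(e[:,1],e[:,0])).round(1))
delta(.5767,-.038,.027,yaw=96)
E
```

```text
tcp [ 0.5752 -0.0439  0.1785] delta [  1.8  -6.5 151.5] turn -0.008 q6 1.21
```

View pics/w5.png

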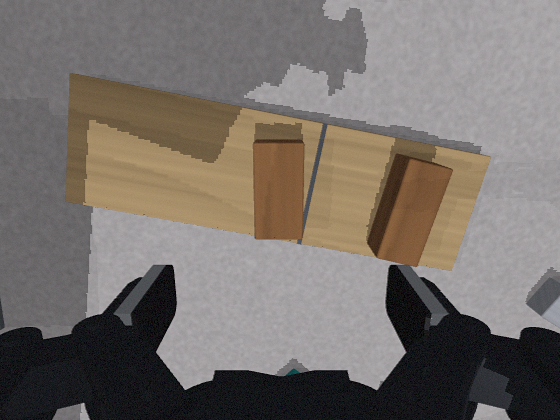

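A is at (278,190), aligned between the jaws, and B (410,208) is clear of the right finger.

Call:
drive_tool --deltas '[[[1, -2, 40, 0], [2, -3, 80, 0], [2, -3, 115, 0], [2, -3, 140, 0], [2, -3, 151, 0]]]'

```text
t: 10.45
tcp_pos: [0.5749, -0.0315, 0.0268]
tool_rot: [0.999, 0.05, -0.001, -0.001]
force: [0.2, 1.0, 0.8]
finger_gap: 0.996
gripper_force: 0.0
```

Call:
drive_tool --deltas '[[[0, 0, 0, 0], [0, 0, 0, 0], [0, 0, 0, 0], [0, 0, 0, 0], [0, 0, 0, 0]]]' --jaw 20

```text
t: 10.87
tcp_pos: [0.5778, -0.0327, 0.0311]
tool_rot: [0.999, 0.05, 0.003, 0.001]
force: [-0.6, 0.4, 5.9]
finger_gap: 0.445
gripper_force: 63.0
```

Call:
drive_tool --deltas '[[[0, 0, -40, 0], [0, 0, -80, 0], [0, 0, -120, 0], [0, 0, -160, 0], [0, 0, -180, 0]]]'

```text
t: 11.28
tcp_pos: [0.5781, -0.0328, 0.2147]
tool_rot: [0.999, 0.05, 0.005, 0.001]
force: [0.9, -0.4, -0.4]
finger_gap: 0.452
gripper_force: 62.2
```

```bash
python3 - <<'E'
from h import *
print(manip.sense()["finger_gap"]*85)
delta(.53,.34,.20,yaw=-90)
E
```

```text
38.46024824427109
tcp [ 0.5781 -0.0328  0.2147] delta [ -10.8 -375.8   13.4] turn 0.1 q6 1.22
```

Call:
drive_tool --deltas '[[[-1, -40, 0, 0], [-2, -80, 0, 0], [-3, -120, 0, 0], [-4, -160, 0, 0], [-5, -200, 0, 0]]]'

```text
t: 11.7
tcp_pos: [0.5503, 0.1677, 0.2098]
tool_rot: [0.999, 0.05, 0.001, -0.0]
force: [0.4, -0.1, -1.1]
finger_gap: 0.451
gripper_force: 62.2
```

Call:
drive_tool --deltas '[[[-1, -40, 0, 0.05], [-2, -80, 0, 0.1], [-4, -120, 0, 0.1], [-5, -160, 0, 0.1], [-6, -176, 0, 0.1]]]'

```text
t: 12.12
tcp_pos: [0.526, 0.3457, 0.2098]
tool_rot: [1.0, 0.002, 0.001, -0.002]
force: [0.1, 0.1, -1.0]
finger_gap: 0.451
gripper_force: 62.2
```

Call:
drive_tool --deltas '[[[0, 0, 40, 0], [0, 0, 80, 0], [0, 0, 105, 0], [0, 0, 105, 0], [0, 0, 105, 0]]]'

```text
t: 12.53
tcp_pos: [0.5266, 0.3404, 0.1031]
tool_rot: [1.0, -0.0, -0.001, 0.0]
force: [0.4, 0.9, -0.6]
finger_gap: 0.454
gripper_force: 62.1
```

Call:
drive_tool --deltas '[[[0, 0, 0, 0], [0, 0, 0, 0], [0, 0, -10, 0], [0, 0, -50, 0], [0, 0, -90, 0]]]' --jaw 58

```text
t: 12.95
tcp_pos: [0.5266, 0.3401, 0.1948]
tool_rot: [1.0, -0.0, -0.001, 0.0]
force: [0.9, 0.3, 0.1]
finger_gap: 0.678
gripper_force: 0.0
```

Call:
drive_tool --deltas '[[[0, 0, -25, 0], [0, 30, -25, 0], [0, 70, -25, 0], [0, 110, -25, 0], [0, 150, -25, 0]]]'

```text
t: 13.37
tcp_pos: [0.5279, 0.1895, 0.2214]
tool_rot: [1.0, 0.001, 0.003, -0.0]
force: [-0.3, 0.2, 0.0]
finger_gap: 0.682
gripper_force: 0.0
```

Call:
drive_tool --deltas '[[[4, 40, 0, 0.05], [8, 80, 0, 0.12], [12, 120, 0, 0.15], [16, 160, 0, 0.15], [19, 200, 0, 0.15]]]' --jaw 85

```text
t: 13.78
tcp_pos: [0.5471, -0.0117, 0.2212]
tool_rot: [0.997, -0.075, 0.002, 0.0]
force: [1.6, -0.0, 0.3]
finger_gap: 0.995
gripper_force: 0.0
```

```bash
python3 - <<'E'
from h import *
delta(.5735,-.1455,.2,yaw=81.5)
E
```

```text
tcp [ 0.5471 -0.0117  0.2212] delta [ 46.  128.4  21.4] turn -0.002 q6 1.5
```

Call:
drive_tool --deltas '[[[14, 38, 5, 0], [28, 76, 15, 0], [40, 112, 30, 0], [46, 128, 40, 0], [46, 128, 40, 0]]]'

```text
t: 14.2
tcp_pos: [0.5732, -0.1472, 0.1784]
tool_rot: [0.997, -0.078, 0.001, 0.001]
force: [-0.2, -0.2, 0.1]
finger_gap: 0.997
gripper_force: 0.0
```

```bash
python3 - <<'E'
from h import *
o=cv2.cvtColor(cv2.imread("pics/w5.png"),cv2.COLOR_BGR2HSV); print([o[r,q].tolist() for r,q in ((200,275),(220,290),(200,415),(230,100),(235,380))])
c=cam("wrist"); im=np.ascontiguousarray(vision.snapshot("wrist")[:,:,::-1]); cv2.imwrite("pics/w6.png",im)
hsv=cv2.cvtColor(im,cv2.COLOR_BGR2HSV)
m=cv2.inRange(hsv,(5,135,90),(13,255,200)); m=cv2.morphologyEx(m,cv2.MORPH_OPEN,np.ones((5,5)))
for k in cv2.findContours(m,cv2.RETR_EXTERNAL,cv2.CHAIN_APPROX_SIMPLE)[0]:
    if cv2.contourArea(k)>500:
        b=cv2.boxPoints(cv2.minAreaRect(k)); P=plane(c,b,.054)[:,:2]; e=np.diff(P,axis=0)
        print(b.mean(0).round(),P.mean(0).round(4),np.linalg.norm(e,axis=1).round(3),np.degrees(np.arctan2(e[:,1],e[:,0])).round(1))
delta(.5735,-.1455,.027,yaw=82)
E
```

```text
[[15, 140, 131], [14, 146, 131], [14, 136, 118], [0, 0, 163], [12, 124, 64]]
tcp [ 0.5726 -0.1446  0.1789] delta [  0.9   0.8 151.9] turn -0.014 q6 1.29
```

```bash
python3 - <<'E'
from h import *
c=cam("wrist"); im=cv2.imread("pics/w6.png")
hsv=cv2.cvtColor(im,cv2.COLOR_BGR2HSV)
m=cv2.inRange(hsv,(11,115,85),(16,200,160)); m=cv2.morphologyEx(m,cv2.MORPH_OPEN,np.ones((7,7)))
for k in cv2.findContours(m,cv2.RETR_EXTERNAL,cv2.CHAIN_APPROX_SIMPLE)[0]:
    if cv2.contourArea(k)>500:
        b=cv2.boxPoints(cv2.minAreaRect(k)); P=plane(c,b,.054)[:,:2]; e=np.diff(P,axis=0)
        print(b.mean(0).round(),P.mean(0).round(4),np.linalg.norm(e,axis=1).round(3),np.degrees(np.arctan2(e[:,1],e[:,0])).round(1))
E
```

```text
[276. 196.] [ 0.5735 -0.1412] [0.035 0.084 0.038] [-98.8 172.   81.2]
```

Call:
drive_tool --deltas '[[[1, -3, 40, 0], [1, -3, 80, 0], [1, -3, 115, 0], [1, -3, 140, 0], [1, -3, 150, 0]]]'

```text
t: 14.67
tcp_pos: [0.5721, -0.1372, 0.0264]
tool_rot: [0.997, -0.074, -0.003, -0.001]
force: [-0.2, 0.1, -0.6]
finger_gap: 0.998
gripper_force: 0.0
```

Call:
drive_tool --deltas '[[[0, 0, 0, 0], [0, 0, 0, 0], [0, 0, 0, 0], [0, 0, 0, 0], [0, 0, 0, 0]]]' --jaw 20

```text
t: 15.08
tcp_pos: [0.5758, -0.1406, 0.0309]
tool_rot: [0.997, -0.075, 0.002, 0.001]
force: [-0.1, 1.4, 5.9]
finger_gap: 0.409
gripper_force: 62.5
```

Call:
drive_tool --deltas '[[[0, 0, -40, 0], [0, 0, -80, 0], [0, 0, -120, 0], [0, 0, -160, 0], [0, 0, -180, 0]]]'

```text
t: 15.5
tcp_pos: [0.5762, -0.1409, 0.2147]
tool_rot: [0.997, -0.075, 0.004, 0.002]
force: [-0.4, -1.3, 0.2]
finger_gap: 0.407
gripper_force: 61.6
```

```bash
python3 - <<'E'
from h import *
print(manip.sense()["finger_gap"]*85)
delta(.475,.34,.21,yaw=-90)
E
```

```text
34.627680731098735
tcp [ 0.5762 -0.1409  0.2147] delta [-172.1 -460.4    1.9] turn -0.15 q6 1.29
```

Call:
drive_tool --deltas '[[[-14, -38, 0, 0], [-28, -76, 0, 0], [-42, -113, 0, 0], [-56, -150, 0, 0], [-70, -188, 0, 0]]]'

```text
t: 15.92
tcp_pos: [0.5323, 0.0577, 0.2095]
tool_rot: [0.997, -0.076, 0.001, -0.0]
force: [1.0, 0.2, -1.4]
finger_gap: 0.409
gripper_force: 61.6
```

Call:
drive_tool --deltas '[[[-14, -38, 0, 0], [-28, -76, 0, 0], [-42, -113, 0, 0], [-56, -150, 0, 0], [-70, -188, 0, 0]]]'

```text
t: 16.33
tcp_pos: [0.4911, 0.2544, 0.2095]
tool_rot: [0.997, -0.075, 0.001, -0.0]
force: [0.2, -0.1, -0.6]
finger_gap: 0.408
gripper_force: 61.6
```

Call:
drive_tool --deltas '[[[-14, -38, 0, 0], [-28, -76, 0, 0], [-32, -84, 0, -0.1], [-32, -84, 0, -0.15], [-32, -84, 0, -0.15]]]'

```text
t: 16.75
tcp_pos: [0.4721, 0.3418, 0.2092]
tool_rot: [1.0, 0.002, 0.001, -0.0]
force: [0.3, 0.4, -1.1]
finger_gap: 0.411
gripper_force: 61.6
```

Call:
drive_tool --deltas '[[[0, 0, 40, 0], [0, 0, 80, 0], [0, 0, 100, 0], [0, 0, 100, 0], [0, 0, 100, 0]]]'

```text
t: 17.17
tcp_pos: [0.4727, 0.3397, 0.1081]
tool_rot: [1.0, -0.001, -0.001, 0.0]
force: [-0.5, 0.1, -0.5]
finger_gap: 0.404
gripper_force: 61.6
```

Call:
drive_tool --deltas '[[[0, 0, 0, 0], [0, 0, 0, 0], [0, 0, -10, 0], [0, 0, -50, 0], [0, 0, -90, 0]]]' --jaw 58

```text
t: 17.58
tcp_pos: [0.4719, 0.34, 0.1997]
tool_rot: [1.0, -0.0, -0.001, 0.001]
force: [1.3, 1.5, 0.7]
finger_gap: 0.679
gripper_force: 0.0
```

Call:
drive_tool --deltas '[[[0, 0, -40, 0], [0, 0, -80, 0], [0, 20, -110, 0], [0, 40, -140, 0], [0, 40, -140, 0]]]'

```text
t: 18.0
tcp_pos: [0.4759, 0.2995, 0.348]
tool_rot: [1.0, -0.001, 0.008, -0.002]
force: [0.2, 0.4, -0.3]
finger_gap: 0.676
gripper_force: 0.0
```

```bash
python3 - <<'E'
from h import *
import pickle
a=vision.snapshot("scene")[:,:,::-1]; s=vision.snapshot("side")[:,:,::-1]; w=vision.snapshot("wrist")[:,:,::-1]
for n,i in zip("asw",(a,s,w)): cv2.imwrite(f"pics/{n}7.png",i)
pickle.dump(cam("wrist"),open("pics/c7.pkl","wb"))
v=np.vstack([np.hstack([a[130:330,90:490],s[150:350,140:540]]),np.zeros((10,800,3),np.uint8)])
v=np.vstack([v,cv2.resize(w,(507,380))[:, :].copy() if 0 else np.pad(cv2.resize(w,(507,380)),((0,0),(0,293),(0,0)))])
cv2.imwrite("pics/m7.png",v); delta(.5,.3,.3,yaw=-90)
E
```

```text
tcp [0.4726 0.3004 0.3402] delta [27.3  0.4 40.2] turn -0.001 q6 1.94
```

View pics/m7.png

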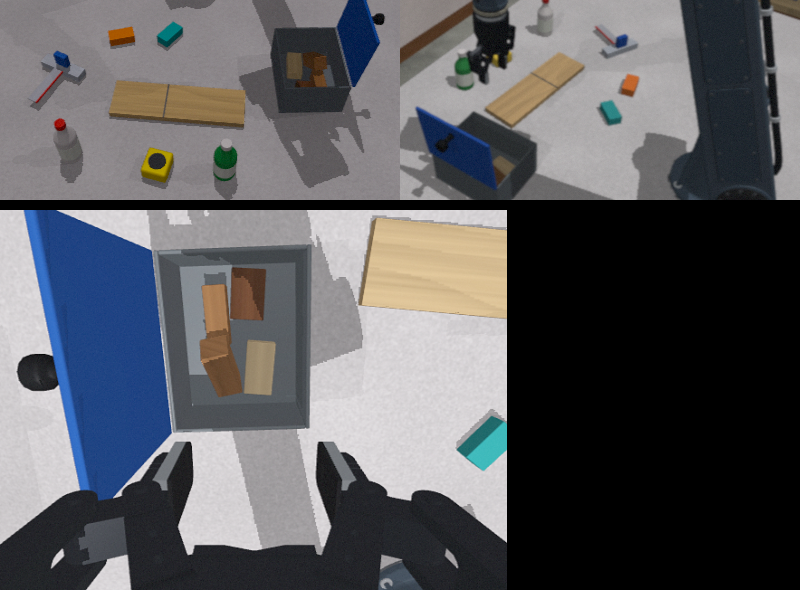

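All four offcuts lie inside the box below the rim, the bench is clear, and the lid's knob is at montage (38,372). Next I shut the lid by pushing it from outside with closed fingers at x≈0.55, clear of the knob.

Call:
drive_tool --deltas '[[[13, -38, 0, 0], [26, -76, 0, 0], [39, -114, 0, 0], [52, -152, 0, 0], [65, -190, 0, 0]]]' --jaw 0

```text
t: 18.57
tcp_pos: [0.5371, 0.4925, 0.3365]
tool_rot: [1.0, 0.0, -0.001, 0.001]
force: [0.9, 0.5, 0.6]
finger_gap: 0.001
gripper_force: 0.0
```

Call:
drive_tool --deltas '[[[12, -40, 0, 0], [12, -40, 30, 0], [12, -40, 70, 0], [12, -40, 100, 0], [12, -40, 100, 0]]]'

```text
t: 18.98
tcp_pos: [0.5445, 0.5281, 0.2268]
tool_rot: [1.0, 0.0, -0.008, 0.006]
force: [-1.4, -0.9, -2.2]
finger_gap: 0.003
gripper_force: 0.0
```

Call:
drive_tool --deltas '[[[0, 20, 0, 0], [0, 40, 0, 0], [0, 60, 0, 0], [0, 80, 0, 0], [0, 90, 0, 0]]]'

```text
t: 19.4
tcp_pos: [0.5502, 0.4395, 0.2404]
tool_rot: [1.0, -0.001, 0.001, -0.0]
force: [-1.0, 1.3, 4.1]
finger_gap: 0.003
gripper_force: 1.7
```

Call:
drive_tool --deltas '[[[0, 20, 0, 0], [0, 40, 0, 0], [0, 60, 0, 0], [0, 80, 0, 0], [0, 100, 0, 0]]]'

```text
t: 19.82
tcp_pos: [0.55, 0.3408, 0.2395]
tool_rot: [1.0, 0.0, 0.001, -0.001]
force: [-0.1, 0.8, 0.3]
finger_gap: -0.002
gripper_force: 0.4
```

Call:
drive_tool --deltas '[[[0, 10, 8, 0], [0, 20, 18, 0], [0, 30, 30, 0], [0, 38, 42, 0], [0, 46, 56, 0]]]'

```text
t: 20.23
tcp_pos: [0.5505, 0.2948, 0.1827]
tool_rot: [1.0, -0.0, 0.001, -0.001]
force: [0.3, 0.6, 1.1]
finger_gap: -0.004
gripper_force: 0.4
```

```bash
python3 - <<'E'
from h import *
delta(.55,.285,.12)
a=vision.snapshot("scene")[:,:,::-1]; s=vision.snapshot("side")[:,:,::-1]
v=np.hstack([a[100:300,290:550],s[200:400,100:360]]); cv2.imwrite("pics/m8.png",cv2.resize(v,None,fx=1.5,fy=1.5))
E
```

```text
tcp [0.5505 0.2948 0.1827] delta [-0.7  9.9 62.6] turn None q6 1.88
```

View pics/m8.png

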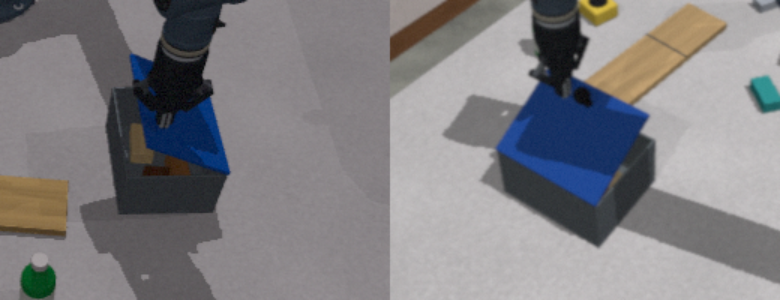

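The lid has followed the fingers to about 35° open, so I keep pushing along the arc.

Call:
drive_tool --deltas '[[[0, 5, 14, 0], [0, 9, 28, 0], [0, 12, 42, 0], [0, 13, 54, 0], [0, 13, 60, 0]]]'

```text
t: 20.75
tcp_pos: [0.5497, 0.282, 0.1217]
tool_rot: [1.0, -0.0, -0.0, 0.0]
force: [-0.6, -1.1, 0.5]
finger_gap: -0.001
gripper_force: 0.2
```

Call:
drive_tool --deltas '[[[0, 0, 4, 0], [0, 0, 8, 0], [0, 0, 8, 0], [0, 0, 8, 0]]]'

```text
t: 21.08
tcp_pos: [0.5499, 0.2822, 0.1183]
tool_rot: [1.0, 0.0, 0.001, -0.0]
force: [-5.5, -2.8, 16.2]
finger_gap: 0.002
gripper_force: 8.3
```

16 N of resistance at z = 0.118 means the lid is shut. I retreat and go to look at the board and square.

Call:
drive_tool --deltas '[[[0, 0, -40, 0], [0, 0, -80, 0], [-4, 30, -110, 0], [-8, 60, -135, 0], [-12, 95, -155, 0]]]'

```text
t: 21.5
tcp_pos: [0.5388, 0.1873, 0.2731]
tool_rot: [1.0, 0.001, 0.003, -0.001]
force: [0.9, -0.5, -0.3]
finger_gap: -0.001
gripper_force: 0.0
```

Call:
drive_tool --deltas '[[[-4, 40, -5, 0], [-8, 80, -10, 0], [-12, 120, -20, 0], [-16, 160, -30, 0], [-20, 200, -40, 0]]]' --jaw 60

```text
t: 21.92
tcp_pos: [0.5177, -0.0147, 0.311]
tool_rot: [1.0, 0.0, 0.001, 0.0]
force: [0.5, -0.0, 0.2]
finger_gap: 0.695
gripper_force: 0.0
```

Call:
drive_tool --deltas '[[[-4, 40, 0, 0], [-8, 80, 0, 0], [-12, 120, 0, 0], [-16, 160, 0, 0], [-18, 185, 0, 0]]]'

```text
t: 22.33
tcp_pos: [0.4999, -0.2021, 0.3106]
tool_rot: [1.0, -0.001, 0.001, 0.001]
force: [0.9, 0.0, 0.7]
finger_gap: 0.705
gripper_force: 0.0
```

Call:
drive_tool --deltas '[[[0, 0, 0, 0], [0, 0, 0, 0], [0, 0, 0, 0]]]'

```text
t: 22.58
tcp_pos: [0.4998, -0.1976, 0.3098]
tool_rot: [1.0, -0.0, 0.0, -0.0]
force: [0.0, 0.5, 0.1]
finger_gap: 0.702
gripper_force: 0.0
```

```bash
python3 - <<'E'
from h import *
import pickle
delta(.5,-.2,.31,yaw=-90)
pickle.dump(cam("wrist"),open("pics/c9.pkl","wb")); w=vision.snapshot("wrist")[:,:,::-1]; cv2.imwrite("pics/w9.png",w)
a=vision.snapshot("scene")[:,:,::-1]; cv2.imwrite("pics/a9.png",a)
b=cv2.resize(w[0:300],(784,420),interpolation=cv2.INTER_CUBIC)
q=np.pad(a[130:310,340:500],((0,0),(0,624),(0,0)))
cv2.imwrite("pics/m9.png",np.vstack([b,q]))
E
```

```text
tcp [ 0.4998 -0.1976  0.3098] delta [ 0.2  2.4 -0.2] turn -0.0 q6 0.99
```

View pics/m9.png

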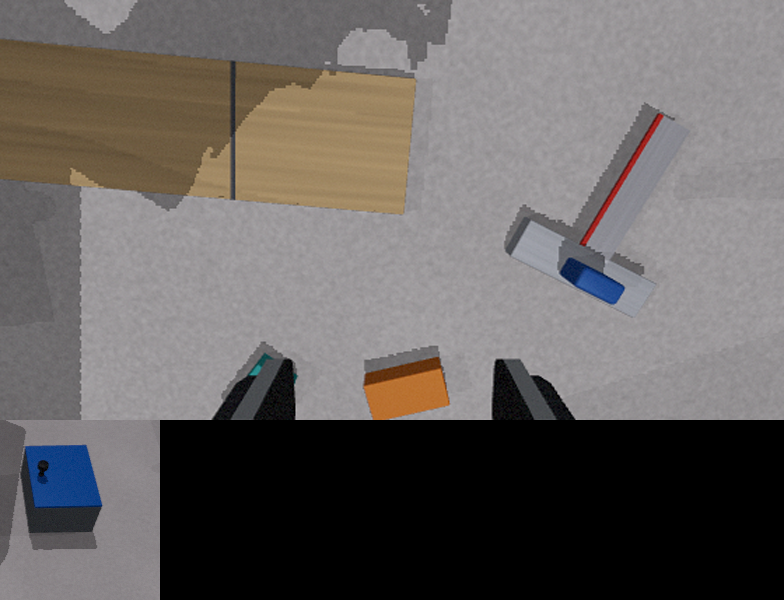

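The lid is flat shut in the scene inset. The wrist view shows the clear board with the mark at (234,62)–(232,198), the near edge at (0,180)–(405,214), and the square with its red edge at (660,115)–(582,243) and grip at (593,281).

```bash
cat > m.py <<'E'
from h import *
def meas(im,c,vis=True):
    hsv=cv2.cvtColor(np.ascontiguousarray(im),cv2.COLOR_BGR2HSV); L=lambda m:np.argwhere(m)[:,::-1]
    red=cv2.inRange(hsv,(0,150,80),(5,255,255))|cv2.inRange(hsv,(174,150,80),(180,255,255)); red[330:]=0
    n,l,s,_=cv2.connectedComponentsWithStats(red); k=1+np.argmax(s[1:,4]); P=plane(c,L(l==k),.024)[:,:2]
    v=np.linalg.svd(P-P.mean(0),full_matrices=False)[2][0]; v*=np.sign(v[0]); t=(P-P.mean(0))@v
    print("red ctr",P.mean(0).round(4),"ang",np.degrees(np.arctan2(v[1],v[0])).round(2),"len",np.ptp(t).round(3),"end",(P.mean(0)+v*t.max()).round(4))
    bl=cv2.inRange(hsv,(100,150,110),(125,255,255)); n,l,s,_=cv2.connectedComponentsWithStats(bl); k=1+np.argmax(s[1:,4])
    b=cv2.boxPoints(cv2.minAreaRect(L(l==k).astype(np.float32))); P=plane(c,b,.066)[:,:2]; e=np.diff(P,axis=0)
    print("grip",P.mean(0).round(4),np.linalg.norm(e,axis=1).round(3),np.degrees(np.arctan2(e[:,1],e[:,0])).round(1))
E
python3 - <<'E'
from m import *
import pickle
c=pickle.load(open("pics/c9.pkl","rb")); w=cv2.imread("pics/w9.png"); meas(w,c)
f=560/784
Q={"near":[(20,182),(405,214)],"far":[(20,41),(416,77)],"right":[(416,78),(404,214)],"mark":[(234,62),(232,198)],"stockfront":[(524,218),(656,281)],"stockback":[(507,249),(636,315)]}
for n,p in Q.items():
    P=plane(c,np.array(p)*f,.018 if n[0]!="s" else .024)[:,:2]; d=P[1]-P[0]; print(n,P.round(4).tolist(),np.degrees(np.arctan2(d[1],d[0])).round(1))
h=cv2.cvtColor(w,cv2.COLOR_BGR2HSV)
# near edge per column: board saturated->bench
pts=[]
for x in list(range(75,130,2))+list(range(150,285,2)):
    col=np.convolve(h[100:170,x,1].astype(float),np.ones(3)/3,'same'); r=np.where(col>60)[0]
    if len(r): pts.append((x,100+r.max()+.5))
P=plane(c,pts,.018)[:,:2]; g=cv2.fitLine(P.astype(np.float32),cv2.DIST_HUBER,0,.001,.001).ravel(); print("near fit",g.round(4),np.degrees(np.arctan2(g[1],g[0])))
gray=cv2.cvtColor(w,cv2.COLOR_BGR2GRAY); pts=[]
for y in range(50,138,2):
    r=255.-gray[y,155:178]; r=np.clip(r-np.median(r)-8,0,None)
    if r.sum()>10: pts.append((155+(r*np.arange(23)).sum()/r.sum(),y+.0))
P=plane(c,pts,.018)[:,:2]; g=cv2.fitLine(P.astype(np.float32),cv2.DIST_HUBER,0,.001,.001).ravel(); print("mark fit",g.round(4),np.degrees(np.arctan2(g[1],g[0])))
E
```

```text
red ctr [ 0.5446 -0.389 ] ang -26.21 len 0.119 end [ 0.5959 -0.4142]
grip [ 0.4628 -0.3632] [0.017 0.038 0.017] [ -22.  -116.9  159.4]
near [[0.5413, 0.12], [0.5143, -0.2082]] -94.7
far [[0.6507, 0.0978], [0.6243, -0.2163]] -94.8
right [[0.6235, -0.2163], [0.5143, -0.2073]] 175.3
mark [[0.6354, -0.0705], [0.5279, -0.0595]] 174.2
stockfront [[0.5117, -0.3099], [0.4561, -0.4306]] -114.7
stockback [[0.4847, -0.297], [0.4243, -0.4171]] -116.7
near fit [ 0.087   0.9962  0.5254 -0.0825] 85.00656
mark fit [ 0.9962 -0.087   0.6055 -0.0666] -4.9889503
```

Board angle is −4.95° and its width checks at 110 mm. The square's x axis is at −26.2° with its grip near (0.464,−0.365). I move over it and turn.

Call:
drive_tool --deltas '[[[-8, 38, 0, -0.12], [-16, 76, 10, -0.24], [-24, 114, 30, -0.36], [-32, 150, 60, -0.48], [-36, 167, 90, -0.6]]]'

```text
t: 23.1
tcp_pos: [0.4655, -0.3675, 0.2223]
tool_rot: [0.954, 0.299, 0.001, 0.004]
force: [0.8, -0.7, -0.1]
finger_gap: 0.704
gripper_force: 0.0
```

Call:
drive_tool --deltas '[[[0, 0, 10, -0.12], [0, 0, 20, -0.24], [0, 0, 30, -0.36], [0, 0, 30, -0.48], [0, 0, 30, -0.51]]]'

```text
t: 23.52
tcp_pos: [0.4643, -0.3628, 0.1897]
tool_rot: [0.848, 0.53, -0.0, -0.001]
force: [-0.5, 0.6, 0.7]
finger_gap: 0.704
gripper_force: 0.0
```

Call:
drive_tool --deltas '[[[0, 0, 0, 0], [0, 0, 0, 0], [0, 0, 0, 0]]]'

```text
t: 23.77
tcp_pos: [0.4645, -0.364, 0.1908]
tool_rot: [0.85, 0.527, 0.0, 0.0]
force: [-0.5, 0.7, 0.5]
finger_gap: 0.699
gripper_force: 0.0
```

```bash
python3 - <<'E'
from m import *
delta(.464,-.365,.033,yaw=-26.2)
c=cam("wrist"); w=vision.snapshot("wrist")[:,:,::-1]; cv2.imwrite("pics/w10.png",w); meas(w,c)
E
```

```text
tcp [ 0.4645 -0.364   0.1908] delta [ -1.1  -0.  157.8] turn -0.003 q6 -0.39
red ctr [ 0.5446 -0.3894] ang -26.06 len 0.119 end [ 0.5954 -0.4143]
grip [ 0.4625 -0.3636] [0.016 0.038 0.017] [ -26.4 -116.   153.6]
```

Call:
drive_tool --deltas '[[[-1, 0, 40, 0], [-1, 0, 80, 0], [-1, 0, 115, 0], [-1, 0, 145, 0], [-1, 0, 157, 0]]]'

```text
t: 24.23
tcp_pos: [0.4617, -0.3635, 0.0298]
tool_rot: [0.85, 0.527, -0.001, -0.003]
force: [-0.1, -0.6, -0.2]
finger_gap: 0.703
gripper_force: 0.0
```

Call:
drive_tool --deltas '[[[0, 0, 0, 0], [0, 0, 0, 0], [0, 0, 0, 0], [0, 0, 0, 0], [0, 0, 0, 0]]]' --jaw 5 --force 80

```text
t: 24.65
tcp_pos: [0.4642, -0.3664, 0.0353]
tool_rot: [0.85, 0.527, 0.0, 0.002]
force: [-0.5, 0.4, 2.4]
finger_gap: 0.196
gripper_force: 81.0
```

Call:
drive_tool --deltas '[[[0, 0, -10, 0], [0, 0, -25, 0], [0, 0, -45, 0], [0, 0, -60, 0], [0, 0, -60, 0]]]'

```text
t: 25.07
tcp_pos: [0.4651, -0.3674, 0.0974]
tool_rot: [0.85, 0.527, 0.001, 0.004]
force: [0.9, -0.3, -3.4]
finger_gap: 0.198
gripper_force: 80.4
```

```bash
python3 - <<'E'
from m import *
delta(.5042,-.0729,.093,yaw=-4.95)
w=vision.snapshot("wrist")[:,:,::-1]; cv2.imwrite("pics/w11.png",w)
E
```

```text
tcp [ 0.4651 -0.3674  0.0974] delta [281.1 -96.    3. ] turn -0.375 q6 -0.4
```

View pics/w11.png

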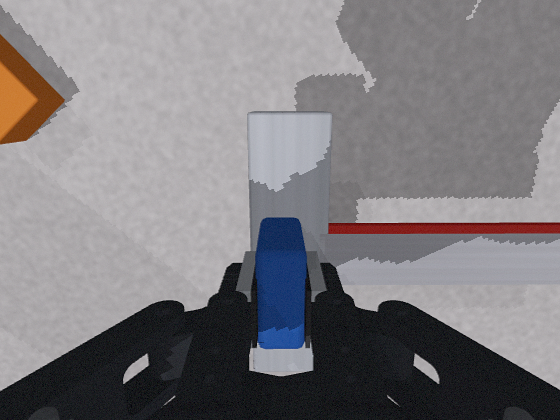

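The grip is held square, with the red edge at (328–560, 228). I carry it to a pose just short of the near edge.

Call:
drive_tool --deltas '[[[35, -13, 0, 0], [70, -26, 0, -0.08], [105, -40, 0, -0.16], [140, -53, 0, -0.24], [175, -66, 0, -0.32]]]'

```text
t: 25.53
tcp_pos: [0.4812, -0.1776, 0.0928]
tool_rot: [0.754, 0.657, -0.0, -0.001]
force: [-0.2, 0.7, -4.5]
finger_gap: 0.199
gripper_force: 80.0
```

```bash
python3 - <<'E'
from h import *
delta(.4922,-.0719,.098,yaw=-4.95)
E
```

```text
tcp [ 0.4812 -0.1776  0.0928] delta [106.2  -3.6  -5.1] turn -0.052 q6 -0.43
```

Call:
drive_tool --deltas '[[[35, -1, -2, -0.05], [70, -2, -3, -0.052], [95, -3, -3, -0.052], [106, -4, -3, -0.052], [106, -4, -3, -0.052]]]'

```text
t: 25.95
tcp_pos: [0.4918, -0.0712, 0.0959]
tool_rot: [0.737, 0.676, -0.001, -0.001]
force: [-0.3, 0.4, -4.1]
finger_gap: 0.201
gripper_force: 80.1
```

Call:
drive_tool --deltas '[[[0, 0, 0, 0], [0, 0, 0, 0], [0, 0, 0, 0]]]'

```text
t: 26.2
tcp_pos: [0.4934, -0.0755, 0.0964]
tool_rot: [0.738, 0.674, 0.0, 0.0]
force: [-0.2, -0.0, -4.6]
finger_gap: 0.195
gripper_force: 80.1
```

```bash
cat > e.py <<'E'
from h import *
def run(zred,name):
    delta(.5042,-.0729,.0365,yaw=-4.95)
    c=cam("wrist"); w=np.ascontiguousarray(vision.snapshot("wrist")[:,:,::-1]); cv2.imwrite(name,w)
    hsv=cv2.cvtColor(w,cv2.COLOR_BGR2HSV); red=cv2.inRange(hsv,(0,150,60),(6,255,255))|cv2.inRange(hsv,(174,150,60),(180,255,255))
    n,l,s,_=cv2.connectedComponentsWithStats(red); k=1+np.argmax(s[1:,4]); m=l==k
    xs=np.where(m.any(0))[0][5:-5]; top=[(x,np.argmax(m[:,x])) for x in xs]
    u=np.array([.9962,-.087]); v=np.array([.087,.9962])
    P=plane(c,top,zred)[:,:2]; g=np.polyfit(P@u,P@v,1); print("red edge v at u=.59",np.polyval(g,.59).round(4),"slope vs u",g[0].round(4),"umin",(P@u).min().round(4),"mark v -.0137; px",top[0],top[-1])
E
python3 -c "
from e import *
run(.086,'pics/w12.png')"
```

```text
tcp [ 0.4934 -0.0755  0.0964] delta [ 3.6 10.5 59.9] turn -0.004 q6 -0.28
red edge v at u=.59 -0.0147 slope vs u -0.0038 umin 0.5211 mark v -.0137; px (np.int64(333), np.int64(223)) (np.int64(554), np.int64(223))
```

Call:
drive_tool --deltas '[[[1, 0, 15, 0], [2, 0, 30, 0], [2, 0, 45, 0], [2, 0, 54, 0], [2, 0, 58, 0]]]'

```text
t: 26.67
tcp_pos: [0.4927, -0.0727, 0.0373]
tool_rot: [0.738, 0.674, -0.0, -0.001]
force: [-0.6, -0.5, -4.1]
finger_gap: 0.2
gripper_force: 79.9
```

Call:
drive_tool --deltas '[[[0, 0, 0, 0], [0, 0, 0, 0], [0, 0, 0, 0]]]'

```text
t: 26.92
tcp_pos: [0.4938, -0.0724, 0.0391]
tool_rot: [0.738, 0.675, 0.0, 0.001]
force: [-0.3, 0.6, -3.5]
finger_gap: 0.196
gripper_force: 79.9
```

```bash
python3 -c "
from e import *
run(.025,'pics/w13.png'); print(manip.sense()['force'])
w=cv2.imread('pics/w13.png'); cv2.imwrite('pics/w13b.png',cv2.resize(w[100:320,220:560],None,fx=2.3,fy=2.3,interpolation=cv2.INTER_CUBIC))"
```

```text
tcp [ 0.4938 -0.0724  0.0391] delta [ 0.5 10.4  2.6] turn -0.003 q6 -0.28
red edge v at u=.59 -0.0127 slope vs u -0.0021 umin 0.5223 mark v -.0137; px (np.int64(334), np.int64(223)) (np.int64(554), np.int64(223))
[ 0.90948625  0.12180994 -4.47131942]
```

View pics/w13b.png

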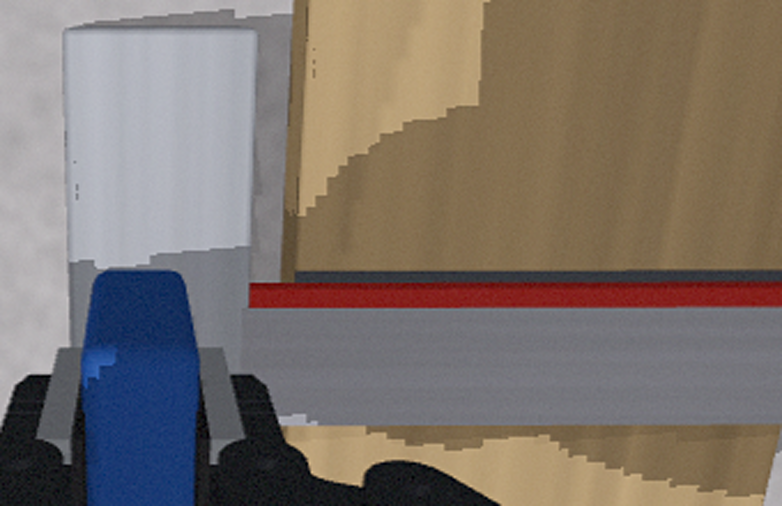

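The red edge lies parallel to the mark, which is just visible above it (rows 271–283), so it needs about 1.5 mm back. The stock is about 10 mm short of the board edge. I close in, lower and press lightly.

Call:
drive_tool --deltas '[[[-1, 2, 0, 0], [-1.5, 5, 0, 0], [-1.5, 8, 1, 0], [-1.5, 8, 2.5, 0], [-1.5, 8, 3.5, 0]]]'

```text
t: 27.38
tcp_pos: [0.5018, -0.0745, 0.0353]
tool_rot: [0.738, 0.675, 0.0, 0.001]
force: [-1.8, 0.6, 12.9]
finger_gap: 0.199
gripper_force: 82.6
```

Call:
drive_tool --deltas '[[[0, 1, 0, 0], [0, 2, 0, 0], [0, 3, 0, 0], [0, 3.5, 0, 0], [0, 3.5, 0, 0]]]'

```text
t: 27.8
tcp_pos: [0.5027, -0.0742, 0.0354]
tool_rot: [0.738, 0.675, -0.001, -0.002]
force: [-4.5, -1.9, 7.1]
finger_gap: 0.195
gripper_force: 81.5
```

Call:
drive_tool --deltas '[[[0, 0, 0, 0], [0, 0, 0, 0], [0, 0, 0, 0]]]'

```text
t: 28.05
tcp_pos: [0.5027, -0.0742, 0.0354]
tool_rot: [0.738, 0.675, -0.001, -0.001]
force: [-4.8, -0.8, 4.9]
finger_gap: 0.193
gripper_force: 81.5
```

```bash
python3 -c "
from e import *
run(.024,'pics/w14.png'); print(manip.sense()['force'],manip.sense()['ft_torque'])"
```

```text
tcp [ 0.5027 -0.0742  0.0354] delta [ 1.4  1.3 -1.1] turn -0.002 q6 -0.28
red edge v at u=.59 -0.0126 slope vs u -0.0002 umin 0.5308 mark v -.0137; px (np.int64(334), np.int64(223)) (np.int64(554), np.int64(223))
[-5.31505859 -0.93444787  6.55504217] [-0.21201605  0.73799907  0.01332799]
```

Call:
drive_tool --deltas '[[[0, 1, 0, 0], [0, 2, 0, 0], [0, 2, 0, 0], [0, 2, 0, 0]]]'

```text
t: 28.43
tcp_pos: [0.5043, -0.0741, 0.0354]
tool_rot: [0.738, 0.675, -0.001, -0.002]
force: [-5.4, -1.6, 6.2]
finger_gap: 0.199
gripper_force: 81.5
```

```bash
python3 -c "
from e import *
run(.024,'pics/w15.png'); w=cv2.imread('pics/w15.png'); g=cv2.cvtColor(w,cv2.COLOR_BGR2GRAY)
for x in (380,450,520): print(g[208:230,x])
print('gap row 140',g[140,318:350], g[200,318:350])"
```

```text
tcp [ 0.5043 -0.0741  0.0354] delta [ 1.2 -0.2 -1.1] turn -0.002 q6 -0.28
red edge v at u=.59 -0.0123 slope vs u 0.0 umin 0.5323 mark v -.0137; px (np.int64(334), np.int64(223)) (np.int64(554), np.int64(223))
[113 115 117 118 111 115 115 115 116 115 117  52  56  58  56  40  50  43
  65  54  60  62]
[109 109 108 108 108 111 109 108 110 110 116  41  56  54  56  40  44  51
  65  64  62  59]
[108 110 110 107 105 110 110 107 110 112 112  47  55  55  55  48  52  58
  62  60  68  61]
gap row 140 [175 173 172 169 171 169 171 170 171 174 177 161 149 101 109 113 107 156
 162 162 161 162 162 161 164 163 163 161 161 161 157 157] [171 170 170 169 169 169 169 171 170 160 146  98 108 108 155 162 159 160
 160 160 162 160 160 158 159 157 156 158 118 105 103 104]
```

Call:
drive_tool --deltas '[[[-0.5, 1, 0, 0], [-1, 1.5, 0, 0], [-1.5, 2, 0, 0], [-1.5, 2, 0, 0]]]'

```text
t: 28.82
tcp_pos: [0.5045, -0.0742, 0.0355]
tool_rot: [0.738, 0.675, -0.002, -0.004]
force: [-6.5, 4.4, 9.8]
finger_gap: 0.198
gripper_force: 82.3
```

Call:
drive_tool --deltas '[[[0, 0.5, 0, 0], [0, 1, 0, 0], [0, 1.5, 0, 0], [0, 1.5, 0, 0]]]'

```text
t: 29.15
tcp_pos: [0.5046, -0.0741, 0.0356]
tool_rot: [0.738, 0.675, -0.003, -0.005]
force: [-8.4, 3.4, 13.1]
finger_gap: 0.199
gripper_force: 82.6
```

```bash
python3 -c "
from e import *
run(.024,'pics/w16.png'); w=cv2.imread('pics/w16.png'); g=cv2.cvtColor(w,cv2.COLOR_BGR2GRAY)
for x in (380,450,520): print(g[212:226,x])
print('gap row 140',g[140,322:342], g[200,322:342])"
```

```text
tcp [ 0.5046 -0.0741  0.0356] delta [ 1.2 -0.5 -0.9] turn -0.002 q6 -0.28
red edge v at u=.59 -0.0122 slope vs u 0.0026 umin 0.5326 mark v -.0137; px (np.int64(334), np.int64(223)) (np.int64(554), np.int64(223))
[114 113 117 113 113 111 112  48  56  60  54  42  47  46]
[110 107 110 104 114 108 112  58  58  57  56  45  44  49]
[107 108 110 109 107 110 114  76  54  55  58  40  38  51]
gap row 140 [168 170 169 171 171 172 174 160 151 108 111 111 111 157 162 160 161 162
 163 162] [169 168 168 174 171 159 149 109 109 107 153 159 159 161 158 160 160 163
 162 160]
```

The square has stopped against the board: commanded 3.5 mm further, it did not move and the force rose. I relax the push, release and lift away.

Call:
drive_tool --deltas '[[[0.5, -1, 0, 0], [1, -2, -0.5, 0], [1, -2.5, -0.5, 0]]]'

```text
t: 29.45
tcp_pos: [0.5045, -0.0741, 0.0355]
tool_rot: [0.738, 0.675, -0.001, -0.003]
force: [-5.2, 0.9, 4.6]
finger_gap: 0.2
gripper_force: 81.3
```

Call:
drive_tool --deltas '[[[0, 0, 0, 0], [0, 0, 0, 0], [0, 0, 0, 0], [0, 0, 0, 0], [0, 0, 0, 0]]]' --jaw 60

```text
t: 29.87
tcp_pos: [0.5083, -0.0756, 0.0356]
tool_rot: [0.738, 0.675, 0.0, 0.001]
force: [0.1, 1.1, -0.2]
finger_gap: 0.705
gripper_force: 0.0
```

Call:
drive_tool --deltas '[[[0, 0, -15, 0], [0, 0, -35, 0], [0, 0, -70, 0], [0, 0, -110, 0], [0, 0, -150, 0]]]'

```text
t: 30.28
tcp_pos: [0.5071, -0.0752, 0.1866]
tool_rot: [0.738, 0.675, -0.0, -0.001]
force: [1.3, -0.5, -0.3]
finger_gap: 0.703
gripper_force: 0.0
```

Call:
drive_tool --deltas '[[[-20, 0, -20, 0], [-40, 0, -40, 0], [-50, 0, -60, 0], [-50, 0, -60, 0], [-50, 0, -60, 0]]]'

```text
t: 30.7
tcp_pos: [0.5036, -0.1257, 0.2464]
tool_rot: [0.738, 0.674, 0.001, 0.001]
force: [-1.1, 0.2, -0.5]
finger_gap: 0.701
gripper_force: 0.0
```

```bash
python3 - <<'E'
from m import *
print(manip.sense()["t"])
c=cam("wrist"); w=np.ascontiguousarray(vision.snapshot("wrist")[:,:,::-1]); cv2.imwrite("pics/w17.png",w); meas(w,c)
a=vision.snapshot("scene")[:,:,::-1]; cv2.imwrite("pics/a17.png",a)
cv2.imwrite("pics/m17.png",np.vstack([np.pad(a[110:330,100:500],((0,0),(0,160),(0,0))),w[:360]]))
E
```

```text
30.7
red ctr [ 0.5404 -0.0948] ang -8.67 len 0.119 end [ 0.5991 -0.1037]
grip [ 0.4578 -0.0956] [0.016 0.038 0.016] [ -5.2 -97.1 174.8]
```

View pics/m17.png

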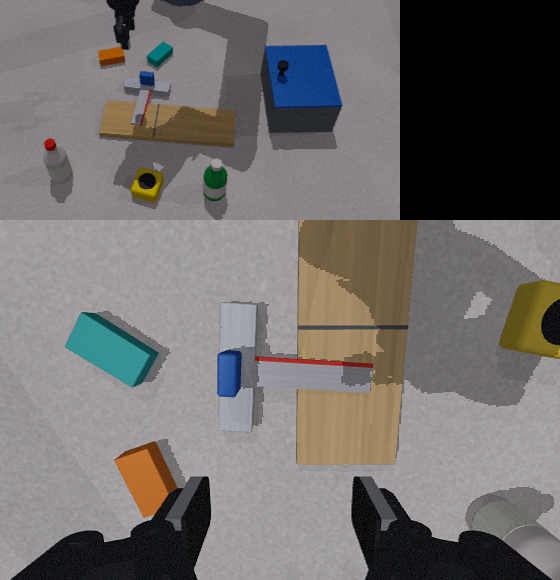

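The final view shows the square (grip (229,373), red edge (257–372, 361)) lying about 4–5 cm clear of the board and tilted. It was knocked aside after release. Board, lid, bottles and tape are in place, so I regrasp and redo the placing.

```bash
python3 -c "
from h import *
delta(.4573,-.0962,.19,yaw=-8.67)"
```

```text
tcp [ 0.5022 -0.1242  0.2444] delta [ 23.9 -47.1  54.5] turn 0.062 q6 -0.37
```

Call:
drive_tool --deltas '[[[8, -16, 10, 0.03], [16, -32, 25, 0.06], [24, -47, 40, 0.065], [24, -47, 54, 0.065], [24, -47, 54, 0.065]]]'

```text
t: 31.22
tcp_pos: [0.4547, -0.0944, 0.188]
tool_rot: [0.759, 0.651, -0.002, -0.005]
force: [-0.9, 0.6, -1.3]
finger_gap: 0.703
gripper_force: 0.0
```

Call:
drive_tool --deltas '[[[0, 0, 0, 0], [0, 0, 0, 0], [0, 0, 0, 0]]]'

```text
t: 31.47
tcp_pos: [0.4594, -0.0974, 0.1919]
tool_rot: [0.759, 0.651, 0.0, 0.001]
force: [0.2, 0.1, 0.0]
finger_gap: 0.707
gripper_force: 0.0
```

```bash
python3 - <<'E'
from m import *
delta(.4573,-.0962,.033,yaw=-8.67)
c=cam("wrist"); w=np.ascontiguousarray(vision.snapshot("wrist")[:,:,::-1]); cv2.imwrite("pics/w18.png",w); meas(w,c)
E
```

```text
tcp [ 0.4594 -0.0974  0.1919] delta [  0.9  -2.5 158.9] turn -0.002 q6 -0.29
red ctr [ 0.54   -0.0948] ang -8.68 len 0.119 end [ 0.5991 -0.1039]
grip [ 0.457  -0.0949] [0.016 0.038 0.017] [ -8.8 -98.5 171.2]
```

Call:
drive_tool --deltas '[[[1, -2, 40, 0], [1, -2, 80, 0], [1, -2, 115, 0], [1, -2, 145, 0], [1, -2, 158, 0]]]'

```text
t: 31.93
tcp_pos: [0.4558, -0.0956, 0.0308]
tool_rot: [0.76, 0.65, -0.001, -0.002]
force: [0.5, -0.2, -0.1]
finger_gap: 0.703
gripper_force: 0.0
```

Call:
drive_tool --deltas '[[[0, 0, 0, 0], [0, 0, 0, 0], [0, 0, 0, 0], [0, 0, 0, 0], [0, 0, 0, 0]]]' --jaw 5

```text
t: 32.35
tcp_pos: [0.4575, -0.0962, 0.0349]
tool_rot: [0.759, 0.651, 0.001, 0.001]
force: [0.7, -1.2, 2.8]
finger_gap: 0.197
gripper_force: 78.9
```

Call:
drive_tool --deltas '[[[0, 0, -5, 0], [0, 0, -10, 0], [0, 0, -15, 0], [0, 0, -15, 0], [0, 0, -15, 0]]]'

```text
t: 32.77
tcp_pos: [0.4568, -0.0958, 0.049]
tool_rot: [0.759, 0.651, 0.0, 0.001]
force: [0.3, -0.4, -4.1]
finger_gap: 0.196
gripper_force: 78.3
```

```bash
python3 - <<'E'
from h import *
u=np.array([.9962,-.087]); t=np.array([.5045,-.0741])-.009*u+.001*np.array([-.087,-.9962])
print(t); delta(*t,.05,yaw=-4.95)
E
```

```text
[ 0.4954472 -0.0743132]
tcp [ 0.4568 -0.0958  0.049 ] delta [27.2 34.9 -0.9] turn -0.068 q6 -0.29
```

Call:
drive_tool --deltas '[[[6, 8, 0, -0.02], [12, 16, 0, -0.04], [18, 24, 0, -0.06], [24, 31, 0, -0.067], [27, 35, 0, -0.067]]]'

```text
t: 33.18
tcp_pos: [0.4972, -0.0737, 0.0484]
tool_rot: [0.737, 0.676, 0.0, 0.001]
force: [-0.4, -0.1, -3.5]
finger_gap: 0.199
gripper_force: 78.5
```

Call:
drive_tool --deltas '[[[0, 0, 3, 0], [0, 0, 7, 0], [0, 0, 11, 0], [0, 0, 11, 0], [0, 0, 11, 0]]]'

```text
t: 33.6
tcp_pos: [0.4944, -0.0744, 0.037]
tool_rot: [0.737, 0.676, -0.0, -0.001]
force: [0.2, 0.2, -3.6]
finger_gap: 0.193
gripper_force: 78.4
```

```bash
cat >> e.py <<'E'
def strip(name):
    g=cv2.cvtColor(cv2.imread(name),cv2.COLOR_BGR2GRAY)
    for x in (380,450,520): print(x,g[208:230,x])
    print('gap row 140,200',g[140,320:365],g[200,320:365])
E
python3 -c "
from e import *
run(.026,'pics/w19.png'); strip('pics/w19.png')"
```

```text
tcp [ 0.4944 -0.0744  0.037 ] delta [2.3 9.6 0.5] turn -0.001 q6 -0.29
red edge v at u=.59 -0.0143 slope vs u 0.0001 umin 0.5226 mark v -.0137; px (np.int64(334), np.int64(225)) (np.int64(554), np.int64(225))
380 [114 115 116 117 116 118 119  79  60  51  61  57  53  53  54  57 123  42
  37  44  68  59]
450 [114 115 117 115 116 118 116  97  50  58  61  54  58  59  52  58 125  47
  49  53  58  61]
520 [112 112 111 111 108 112 108  98  48  56  53  57  58  54  52  63  86  43
  47  45  66  68]
gap row 140,200 [173 172 170 171 169 175 170 175 174 166 151 126 126 126 126 125 125 127
 124 123 125 125 123 127 127  95 102 107 107 105 106 110 150 156 162 159
 159 160 159 162 160 163 164 162 166] [171 172 172 170 170 172 173 162 150 115 116 113 125 124 126 126 128 128
 130 128 129 126  97  81  81  81  81  81  82  96 110 112 112 112 116 110
 113 115 113 109 111 111 111 113 111]
```

The red edge now sits within 0.6 mm of the mark's middle. I slide on to the board as before.

Call:
drive_tool --deltas '[[[0, 2, 0, 0], [0, 5, 0, 0], [0, 8, 0.5, 0], [0, 8, 1.5, 0], [0, 8, 2, 0]]]'

```text
t: 34.07
tcp_pos: [0.5037, -0.0753, 0.0355]
tool_rot: [0.737, 0.676, 0.0, 0.0]
force: [0.1, 0.1, -4.0]
finger_gap: 0.201
gripper_force: 78.6
```

Call:
drive_tool --deltas '[[[0, 1, 0, 0], [0, 2, 0, 0], [0, 3, 0, 0], [0, 4, 0, 0], [0, 4, 0, 0]]]'

```text
t: 34.48
tcp_pos: [0.5044, -0.0747, 0.0352]
tool_rot: [0.737, 0.676, -0.002, -0.003]
force: [-5.0, -1.1, -1.8]
finger_gap: 0.199
gripper_force: 78.9
```

Call:
drive_tool --deltas '[[[0, 0.5, 0, 0], [0, 1, 0, 0], [0, 1.5, 0, 0], [0, 1.5, 0, 0]]]'

```text
t: 34.82
tcp_pos: [0.5045, -0.0747, 0.0352]
tool_rot: [0.737, 0.676, -0.003, -0.004]
force: [-7.3, -2.2, 1.2]
finger_gap: 0.194
gripper_force: 79.2
```

```bash
python3 -c "
from e import *
run(.024,'pics/w20.png'); strip('pics/w20.png')"
```

```text
tcp [ 0.5045 -0.0747  0.0352] delta [ 1.8 -0.4 -1.3] turn -0.0 q6 -0.28
red edge v at u=.59 -0.014 slope vs u 0.0037 umin 0.5325 mark v -.0137; px (np.int64(334), np.int64(226)) (np.int64(554), np.int64(226))
380 [114 115 110 115 114 112 115 115 113 117  61  53  53  53  59  55  59  57
  50  41  62  62]
450 [106 110 109 110 106 110 107 108 107 110  78  52  55  48  61  59  58  51
  45  47  65  64]
520 [112 111 107 112 109 111 112 109 109 109  94  48  52  57  52  53  60  54
  47  40  53  61]
gap row 140,200 [172 167 169 170 168 171 171 171 175 167 152 126 114 110 108 155 164 161
 160 162 161 161 164 162 162 160 159 160 157 158 155 156 154 154 155 155
 154 155 154 154 156 153 153 153 153] [169 170 169 170 169 168 172 164 150 107 110 103 153 160 158 159 158 158
 162 162 161 160 158 157 161 161 121 104 106 102 104 105 107 113 111 115
 111 114 116 113 117 116 115 118 113]
```

Call:
drive_tool --deltas '[[[0, -1, 0.5, 0], [0, -2.5, 1, 0], [0, -3, 1, 0]]]'

```text
t: 35.12
tcp_pos: [0.5042, -0.0748, 0.035]
tool_rot: [0.737, 0.676, -0.001, -0.001]
force: [-4.4, 0.3, 3.9]
finger_gap: 0.194
gripper_force: 79.5
```

Call:
drive_tool --deltas '[[[0, 0, 0, 0], [0, 0, 0, 0], [0, 0, 0, 0], [0, 0, 0, 0], [0, 0, 0, 0]]]' --jaw 50

```text
t: 35.53
tcp_pos: [0.5066, -0.0756, 0.0346]
tool_rot: [0.737, 0.676, 0.0, 0.001]
force: [0.2, 0.6, -0.8]
finger_gap: 0.586
gripper_force: 0.0
```

Call:
drive_tool --deltas '[[[0, 0, -15, 0], [0, 0, -35, 0], [0, 0, -70, 0], [0, 0, -110, 0], [0, 0, -150, 0]]]'

```text
t: 35.95
tcp_pos: [0.5053, -0.0751, 0.1856]
tool_rot: [0.737, 0.676, -0.0, -0.001]
force: [1.3, -1.3, -0.2]
finger_gap: 0.581
gripper_force: 0.0
```

Call:
drive_tool --deltas '[[[-20, 0, -20, 0], [-40, 0, -40, 0], [-50, 0, -60, 0], [-50, 0, -60, 0], [-50, 0, -60, 0]]]'

```text
t: 36.37
tcp_pos: [0.502, -0.1257, 0.2453]
tool_rot: [0.738, 0.675, 0.001, 0.001]
force: [-0.0, -0.1, 0.0]
finger_gap: 0.584
gripper_force: 0.0
```

```bash
cat > f.py <<'E'
from m import *
c=cam("wrist"); w=np.ascontiguousarray(vision.snapshot("wrist")[:,:,::-1]); cv2.imwrite("pics/w21.png",w); meas(w,c)
u=np.array([.9962,-.087]); v=np.array([.087,.9962])
h=cv2.cvtColor(w,cv2.COLOR_BGR2HSV); red=cv2.inRange(h,(0,150,60),(6,255,255))
for U in (.555,.59,.62):   # mark and red columns found along v at given u
    pts=[U*u+V*v for V in np.arange(-.035,.01,.0005)]
    px=proj(c,np.c_[np.array(pts),np.full(len(pts),.018)]).round().astype(int)
    print(U,"v of dark:",[round(V*1000,1) for V,(x,y) in zip(np.arange(-.035,.01,.0005),px) if h[y,x,2]<75 and not red[y,x]][:14])
for V in (-.085,-.06,0.02):
    s=np.arange(.505,.545,.001); px=proj(c,np.c_[s[:,None]*u+V*v,np.full(len(s),.021)]).round().astype(int)
    print(V,[int(h[y,x,1]) for x,y in px])
a=vision.snapshot("scene")[:,:,::-1]; cv2.imwrite("pics/a21.png",a)
o=cv2.imread("pics/scene0.png"); print([float(np.abs(a[y0:y1,x0:x1].astype(int)-o[y0:y1,x0:x1]).mean().round(1)) for x0,x1,y0,y1 in((140,175,245,295),(230,265,278,312),(300,330,268,314))])
E
python3 f.py
```

```text
red ctr [ 0.5878 -0.068 ] ang -5.36 len 0.119 end [ 0.6456 -0.0734]
grip [ 0.5033 -0.0742] [0.016 0.038 0.016] [ -5.  -94.8 174.9]
0.555 v of dark: [np.float64(-14.0), np.float64(-13.5)]
0.59 v of dark: []
0.62 v of dark: [np.float64(-14.0), np.float64(-13.5), np.float64(-13.0), np.float64(-12.5)]
-0.085 [15, 15, 15, 14, 15, 15, 19, 17, 15, 14, 16, 17, 17, 17, 14, 16, 17, 17, 15, 16, 15, 15, 16, 16, 23, 53, 111, 99, 99, 99, 94, 101, 92, 91, 96, 95, 94, 93, 95, 99, 104]
-0.06 [14, 19, 17, 17, 18, 17, 17, 15, 14, 15, 17, 19, 17, 14, 17, 19, 20, 16, 14, 18, 14, 19, 17, 18, 22, 23, 101, 98, 91, 96, 95, 92, 93, 93, 95, 95, 96, 95, 91, 94, 95]
0.02 [17, 18, 15, 16, 15, 13, 14, 16, 16, 14, 18, 15, 16, 19, 15, 15, 15, 15, 14, 17, 15, 15, 17, 15, 18, 7, 99, 102, 93, 93, 95, 97, 94, 101, 95, 96, 102, 93, 96, 97, 96]
[2.9, 17.8, 5.0]
```

```bash
python3 - <<'E'
from h import *
for f in("scene0","a17","a21"):
    h=cv2.cvtColor(cv2.imread(f"pics/{f}.png"),cv2.COLOR_BGR2HSV)
    for n,lo,hi in(("yel",(22,150,50),(34,255,255)),("blue",(105,150,40),(125,255,255))):
        m=cv2.inRange(h,lo,hi); q,l,s,ce=cv2.connectedComponentsWithStats(m); k=1+np.argmax(s[1:,4]); print(f,n,ce[k].round(1),s[k])
print(plane(cam("scene"),[(365,157),(426,157),(440,216),(369,216)],.118).round(3).tolist())
E
```

```text
scene0 yel [247. 296.] [231 278  32  35 600]
scene0 blue [447.3 163.7] [ 427  111   43  106 2384]
a17 yel [247.  296.1] [231 278  32  35 601]
a17 blue [402.1 187. ] [ 365  155   77   63 3911]
a21 yel [247. 296.] [231 278  33  35 602]
a21 blue [402.1 187. ] [ 365  155   77   63 3914]
[[0.405, 0.231, 0.118], [0.404, 0.399, 0.118], [0.606, 0.402, 0.118], [0.607, 0.224, 0.118]]
```

Tape and lid are unchanged, and the square is flush with its red edge on the line.

```bash
python3 -c "
from station import manip
print(manip.sense()['t'],manip.sign_off())"
```

```text
the job is handed in; nothing more can be done
36.4667 None
```

The job is handed in at 36.5 s: all four offcuts are in the scrap box, the lid is shut, and the T-square is flush on the board's near edge with its red edge about 2 mm off the line's middle at most by my measurement; the judge's result was not shown. The square was knocked aside once after release and had to be placed again; the two bottles and the tape measure stayed put.

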